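Hold the crystal tester on a watch seated on its sloped stand

TASK

Check the glass of the watch that lies on the cork block: first lay it, glass up, on the two rails of the sloped watch stand, with the stand's tongue between a pair of its lugs and the case against the tongue, and let go of it, so that it cannot slip or turn under the probe. Then draw the tester pen out of its desk socket and hold its sprung tip on the middle of the glass, where the hands turn, square to the glass and pressed in about half of its 6 mm travel; never press it hard. Finish like that, still holding the pen on the glass, with the watch undisturbed on its stand and the other things on the bench left where they lie.

Things in the scene. Friction and masses are not known exactly. Their poses are not given: they have to be found in the camera images.
- watch: the watch to check, the largest of three and the only one on the cork: gold-coloured head without strap, dark dial up, about 60 g. Round case 40.6 mm across at 3 to 7.5 mm above its underside, 9.7 mm high, underside 35 mm across. Origin at the underside; the case's centre lies 1.6 mm from it along +y. z out of the glass, +x to 12 o'clock
- crystal_mid (a point): the marked spot: middle of the flat glass, on its surface, where the hands turn; at x 0, y +1.6, z 9.7 mm in the watch's frame, axes the same
- crown (a point): outer end of the watch's crown, on its -y side (y -22.5 mm). Two pairs of lugs, each lug 4 mm wide, 17 mm clear between, reach to x +26 and x -26 mm. Bare case wall for a grip: along a line through the case centre turned about 35 degrees either way from the watch's y
- cork: the cork block the watch lies on at first, 60 x 90 x 24 mm (long along its y), fixed; origin at the centre of its underside
- stand: small grey watch stand, fixed: round foot 72 mm across, pillar and a tilted cradle; origin on the bench, 4 mm in front of the foot's centre; -x is its low front. The cradle's origin lies at x -4, z +66 mm in its frame; nothing on it moves
- cradle: the stand's sloped cradle. Origin: the point under the case's centre when the watch is seated. z square out of the slope (25 degrees from upright, leaning to the stand's front), +x up the slope, y level. Two black rails, 4.5 mm wide, x -16 to +16 mm, at y +11.5 and -11.5 mm, tops at z 0; the 30 mm wide plate under them is 3 mm lower
- tongue (a point): top of the black tongue at the slope's low end, at x -22.5, z +6 mm in the cradle's frame: 11 mm wide, 4 mm thick, its face to the watch at x -20.5 mm; it goes between a pair of lugs and stops the case; axes the cradle's
- pen: the tester pen, about 64 g, at first standing tip down in the socket: grey body 24 (x) by 18 (y) by 112 mm (z), flat sides, to be gripped across y near its upper end; origin at the centre of the body's lower end (its shoulder), z along the pen away from the tip. A steel nose, 15 mm across tapering to 6 mm, reaches to z -30 mm, the sprung tip to z -40 mm
- pen_point (a point): the very end of the pen's tip, a round copper pin 3.2 mm across, 40 mm below the pen's origin when the tip is out; its axes are the pen's
- pen_tip (a joint): how far the sprung tip is pushed into the pen, m: 0 fully out, 0.006 fully in; its spring takes 1.0 N to begin to move and 3.4 N at the end of travel (2.2 N half way)
- socket: the pen's desk socket, fixed: foot 76 x 62 mm and an upright rectangular black sleeve 78 mm high, 1.5 mm play round the pen; the pen's shoulder rests on a ledge 50 mm up, so its top is 162 mm above the bench and it must rise 70 mm to come clear; origin at the centre of the sleeve, on the bench; axes the pen's
- steel_watch: bystander: steel watch head with pale dial, 47 x 40 x 10 mm, lying on the bench itself, not on the cork
- cream_watch: bystander: the smallest watch head, 44 x 37 x 10 mm, lying on the bench
- loupe: bystander: black eye loupe standing on its wide end, 35 mm across, 29 mm high
- tape: bystander: roll of tape lying flat, 52 mm across, 15 mm high
- oilers: bystander: block of four oil cups, 30 x 94 x 23 mm, long along its y
- driver: bystander: thin watchmaker's screwdriver lying on the bench, 102 mm long along its y, 11 mm high
- mov_holder: bystander: metal movement holder, 36 x 72 x 18 mm, long along its y
There are look-alikes about, which are no part of the job. What is shaped like the stand but green or red is not meant.

How it is judged:
By the outcome, as a careful person would: the job done as asked, in the order asked, and still so for the second after the job is handed in, while the arm keeps its last pose, push and grip.
It also fails if it takes over 51 s, if anything falls off the work surface, if the arm or the gripper's body presses on something with over 40 N, if the wrist force passes 120 N, or if a joint passes its speed limit or range.

ROBOT

A 6-joint arm with a two-finger parallel gripper is mounted at the origin on the work surface; the furniture and walls round the work are solid. World frame = base frame: x ahead of the robot, y to its left, z up, the work surface at z = 0. Lengths are in m, angles in rad, forces in N, time in s.
With the tool pointing down it reaches from about 0.4 to 0.825 m from the base axis. Payload 7 kg.
Tool frame: the origin (TCP) lies between the finger pads; the fingertips stand 19 mm ahead of it and the grasp point (between the pads) is the TCP; z points along the fingers, y is the line along which they close (so a half turn about z gives the same grasp; the last joint's range is limited). The gripper opens to 88 mm and grips with 3 to 60 N. Pads are 19 mm wide; open, the fingers measure 130 mm over their backs; the gripper's body (78 mm by 193 mm) begins 47 mm behind the grasp point.
Start: joints at [-1.011, 0.359, 0.012, 0, -1.224, -0.288], TCP at [0.181, -0.65, 0.246] pointing down, gripper open.
Joint ranges: [-3.07, 3.07], [-1.43, 2.12], [-1.02, 1.25], [-3.03, 1.67], [-3.05, -0], [-3.03, 3.03]. Speed limits (rad/s): [2.39, 2.39, 3.01, 3.14, 3.14, 3.14].

INTERFACE

Orientations are given as [roll, pitch, yaw] about the fixed x, y, z axes, in that order (R = Rz(yaw) Ry(pitch) Rx(roll)).
In Python, from workcell import bot gives the robot as it stands.
- The arm moves only by the tool step_arm, never from a script. Its argument "commands" is a list of rows, each a list of 7 numbers: the turn, a rotation vector about the tool's x, y, z in rad, then the shift along the tool's x, y, z in mm, then the opening, from -1 (shut) to 1 (fully open). In form: [[rx, ry, rz, tx, ty, tz, hand], ...]. A call has exactly 5 rows; each row shifts and turns the commanded pose from where the row before left it, along the tool's axes as they then stand; what a row does not reach is not made up. A row lasts 1/10 s, in which the tool goes at most 50 mm and 8.59 degrees, less where a joint would pass 70% of its speed; a pose out of reach is approached as far as the arm can. A call with a gripper value outside its range is refused whole. The fingers move at their own pace and stop on an object; "newtons" is the grip in N (left out, the last holds). Time passes only in rows, so rows that do not move let the fingers close, or fill a call up. It gives the time, the measured TCP pose, the force, the opening and the grip force at its end, in the units of the state.
- bot.get_obs(): the state, without advancing time (a new reading comes with each control period).
- bot.grab_frame(name): name is "scene" or "top"; returns the picture (420x560x3 uint8, red, green, blue); there is no depth.
- bot.camera_model(name): a dict with "vfov" (degrees; the focal length in pixels is half the picture's height over the tangent of half this angle, whatever the lens; pixels are square), "cx", "cy" (the principal point, pixels), "rvec" (rotation vector, rad) and "tvec" (3), from world to camera coordinates, as OpenCV has them. Camera axes: x right, y down, z forward; pixel columns grow to the right and rows downward; lengths in m; the calibration is good to about 2 mm. A picture is of the moment at which its call begins. camera_model takes no time and is no camera call.
- bot.finish_job(): hands the job in; it is judged then, once.
The state is a dict: "time_s": time; "q": joint angles; "joint_vel": joint speeds; "effort": joint torques, N m; "tool_pos": TCP position; "tool_rot": TCP orientation; "force": force on the tool from outside, world axes, zero at the start; "moment": the same for the moment, N m; "finger_gap": finger opening in m; "grasp_force": force on a finger pad.
Only numpy, scipy, OpenCV 4.12 (cv2) and the standard library are available. Lean on these libraries where they do the work, as an engineer would, in place of code of your own. Each camera call takes 0.05 s, during which the arm holds its last target. There are 200 camera calls.

## Working session

There is one attempt and no reset: what is moved stays moved. The work goes in short steps, Python scripts to look and compute and a tool call to move; the robot and the scene stay as the last step left them, time stands still between calls to the robot, and variables do not carry over. Pictures are saved under pics/ and viewed, at most 10 in all, crops included, and the job is handed in when it is done.

Besides the shell and the picture viewer there is one more tool, called after "Call:" as a command line: name --pt "numbers of a row" for each row, then --argument value for the rest. step_arm: Moves the arm, as the interface text tells. Its arguments: {"type":"object","properties":{"commands":{"type":"array","items":{"type":"array","items":{"type":"number"}}},"newtons":{"type":"number"}},"required":["commands"]}

```bash
mkdir -p pics; ls; python3 - <<'E'
from workcell import bot
import cv2
for n in("scene","top"):
    f=bot.grab_frame(n); cv2.imwrite(f"pics/{n}0.png",f[:,:,::-1]); print(n,bot.camera_model(n))
    
o=bot.get_obs();print(o)
E
```

```text
pics
scene {'vfov': 48.482938949375374, 'cx': 278.7916749266104, 'cy': 208.26008706043643, 'rvec': array([ 0.64631518, -2.62757982,  1.15953669]), 'tvec': array([0.49840958, 0.22371183, 0.96500612])}
top {'vfov': 42.60138139502103, 'cx': 269.9117401875131, 'cy': 207.6791117515833, 'rvec': array([ 2.20159086, -2.16505411,  0.06875661]), 'tvec': array([-0.02411863,  0.5610953 ,  1.34988265])}
{'time_s': 0.1, 'q': array([-1.01091077e+00,  3.59318470e-01,  1.11735052e-02, -2.85334208e-04,
       -1.22411815e+00, -2.88100363e-01]), 'joint_vel': array([ 5.92625380e-04, -2.18913248e-03,  3.21464891e-03,  1.26998607e-03,
        1.33227007e-03,  8.25624921e-05]), 'effort': array([-2.10723141e-03, -5.84162521e+01,  2.93751222e+01,  7.01563329e+00,
        1.01491009e-02, -8.18327771e-05]), 'tool_pos': array([ 0.18106777, -0.64984416,  0.24472849]), 'tool_rot': array([ 3.14011010e+00, -1.59601439e-04, -2.86990449e+00]), 'force': array([-0.33573678, -0.24078669, -0.62697996]), 'moment': array([-0.05024479, -0.01806079,  0.015139  ]), 'grasp_force': 0.0, 'finger_gap': 0.08795085658583082}
```

View pics/scene0.png

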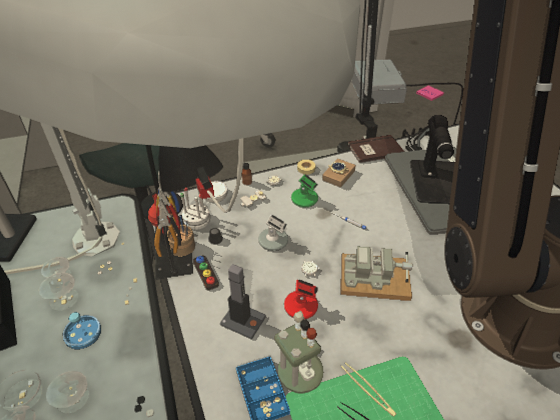

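View pics/top0.png

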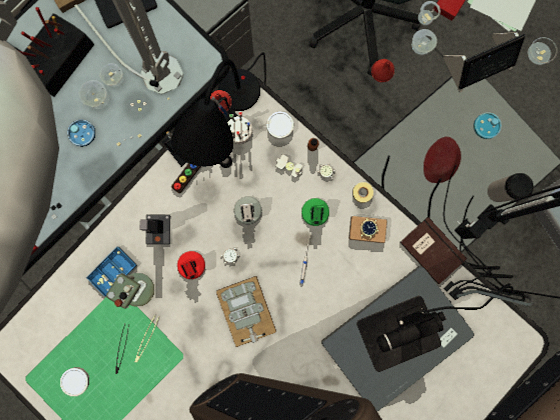

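The top view shows a gold watch with a dark dial on the cork at (369,228), which is the one meant. The other watches are pale and lie on the bench at (231,257) and (327,172). The grey stand is at (247,211), with look-alikes in green (315,212) and red (191,265). The pen and its socket are at (157,228). I'll confirm with an enlarged montage.

```bash
cat > h.py <<'E'
import numpy as np, cv2
from scipy.spatial.transform import Rotation as R
from workcell import bot
def cam(n):
    c=bot.camera_model(n); f=210/np.tan(np.radians(c['vfov']/2))
    return np.array([[f,0,c['cx']],[0,f,c['cy']],[0,0,1]]),np.array(c['rvec']),np.array(c['tvec'])
def proj(n,P):
    K,r,t=cam(n); return cv2.projectPoints(np.atleast_2d(np.array(P,float)),r,t,K,None)[0][:,0]
def onz(n,uv,z):
    K,r,t=cam(n); M=R.from_rotvec(r).as_matrix(); C=-M.T@t
    d=M.T@np.linalg.solve(K,[*uv,1]); return C+d*(z-C[2])/d[2]
def tri(uvs,uvt):
    Ps=[];
    for n in("scene","top"):
        K,r,t=cam(n); Ps.append(K@np.c_[R.from_rotvec(r).as_matrix(),t])
    X=cv2.triangulatePoints(*Ps,np.array(uvs,float).reshape(2,1),np.array(uvt,float).reshape(2,1))[:,0]; return X[:3]/X[3]
def crop(img,u,v,w,h,s):
    # pixel (u0,v0) centre -> labelled grid every 10 px
    c=cv2.resize(img[v:v+h,u:u+w],None,fx=s,fy=s,interpolation=cv2.INTER_CUBIC)
    for k in range(0,w,10): cv2.line(c,(int((k+.5)*s),0),(int((k+.5)*s),5),(255,0,255),1); cv2.putText(c,str(u+k),(int((k+.5)*s)+1,14),0,.32,(255,0,255),1)
    for k in range(0,h,10): cv2.line(c,(0,int((k+.5)*s)),(5,int((k+.5)*s)),(255,0,255),1); cv2.putText(c,str(v+k),(6,int((k+.5)*s)+4),0,.32,(255,0,255),1)
    return c
E
python3 - <<'E'
from h import *
t=cv2.imread('pics/top0.png');s=cv2.imread('pics/scene0.png')
a=np.hstack([crop(t,345,208,44,48,6),crop(t,226,190,44,48,6),crop(t,135,204,44,48,6)])
b=np.hstack([crop(s,317,150,44,50,6),crop(s,252,205,44,50,6),crop(s,218,255,44,50,6)])
o=np.vstack([a,b]);print(o.shape);cv2.imwrite('pics/m0.png',o)
for n,uv,z in(("top",(369,228),.0337),("scene",(339,168),.0337),("top",(247,211),.066),("top",(157,223),.162),("scene",(237,268),.162)): print(n,uv,onz(n,uv,z).round(4))
E
```

```text
(588, 792, 3)
top (369, 228) [ 0.5135 -0.264   0.0337]
scene (339, 168) [ 0.509  -0.2537  0.0337]
top (247, 211) [0.5491 0.0411 0.066 ]
top (157, 223) [0.5124 0.2405 0.162 ]
scene (237, 268) [0.5057 0.2721 0.162 ]
```

View pics/m0.png

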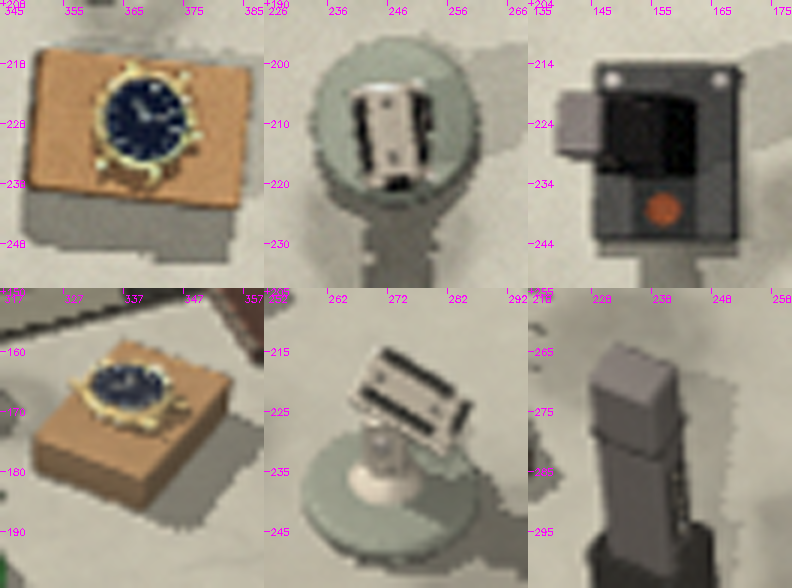

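The montage confirms the targets:
- **Watch:** gold case with a dark dial on the cork at top (368.5,227.5). The lug axis runs roughly up and down the image, and the crown is to the right at (376.5,230).
- **Stand:** the grey one, with its black tongue at (247,220) facing the robot.
- **Pen:** top at (142.5,224).

Next I'll fit models to the pixels.

```bash
cat > fit.py <<'E'
from h import *
from scipy.optimize import minimize
S=8
def mask(n,polys,u,v,w,h):
    m=np.zeros((h*S,w*S),np.uint8)
    for P in polys:
        q=(proj(n,P)-[u-.5,v-.5])*S
        cv2.fillPoly(m,[cv2.convexHull(q.round().astype(np.int32))],255)
    return cv2.resize(m,(w,h),interpolation=cv2.INTER_AREA).astype(float)
def box(x0,x1,y0,y1,z0,z1): return np.array([[x,y,z] for x in(x0,x1) for y in(y0,y1) for z in(z0,z1)])/1000
def disc(cx,cy,r,z): a=np.arange(0,6.28,.2); return np.c_[cx+r*np.cos(a),cy+r*np.sin(a),a*0+z]/1000
def place(Ps,x,y,yaw,z=0): M=R.from_euler('z',yaw).as_matrix(); return [P@M.T+[x,y,z] for P in Ps]
def fit(views,model,p0,scale):
    # views: list of (cam,feature crop,u,v)
    def cost(p):
        c=0
        for n,F,u,v in views:
            m=mask(n,model(p0+np.array(p)*scale),u,v,F.shape[1],F.shape[0])
            c-=np.corrcoef(m.ravel(),F.ravel())[0,1]
        return c/len(views)
    s=np.vstack([np.zeros(len(p0)),np.eye(len(p0))])-.2
    r=minimize(cost,np.zeros(len(p0)),method='Nelder-Mead',options=dict(initial_simplex=s,xatol=.01,fatol=1e-5))
    return p0+r.x*scale,r.fun
CR=R.from_euler('y',-25,degrees=True).as_matrix()
def stand_blk(p):
    b=[box(-16,16,9.25,13.75,0,0),box(-16,16,-13.75,-9.25,0,0),box(-24.5,-20.5,-5.5,5.5,-3,6)]
    return place([P@CR.T+[-.004,0,.066] for P in b],*p)
def watch_sil(p):
    b=[disc(0,1.6,20.3,z) for z in(3,7.5)]+[disc(0,1.6,18,9.7),box(-2.5,2.5,-22.5,-15,3,7)]
    b[0:2]=[np.vstack(b[0:2])]
    b+=[box(sx*12,sx*26,sy*8.5,sy*12.5,1,5) for sx in(1,-1) for sy in(1,-1)]
    return place(b,*p,z=.024)
def dial(p): return place([disc(0,1.6,15.5,8.7)],p[0],p[1],0,z=.024)
E
python3 - <<'E'
from fit import *
im={n:cv2.imread(f'pics/{n}0.png').astype(float) for n in('top','scene')}
def vw(n,u,v,w,h,f): return (n,f(im[n][v:v+h,u:u+w]),u,v)
dark=lambda c:np.minimum(c.max(2),110)*-1
vs=[vw('top',240,200,17,24,dark),vw('scene',264,213,24,22,dark)]
sc=np.array([.004,.004,.1])
for V in(vs,vs[:1],vs[1:]): print('stand',*fit(V,stand_blk,np.array([.55,.04,0]),sc))
br=lambda c:np.clip(c[:,:,0]/(c[:,:,2]+1),.4,.75)
W=[vw('top',357,216,23,20,br)]
for y0 in(-.3,0,): print('watch',*fit(W,watch_sil,np.array([.5135,-.264,y0]),sc))
dk=lambda c:np.clip(c[:,:,0]/(c[:,:,2]+1),.5,1.1)
D=[vw('top',358,218,21,20,dk),vw('scene',328,162,22,14,dk)]
for V in(D,D[:1],D[1:]): print('dial',*fit(V,lambda p:place([disc(0,0,15.5,8.7)],p[0],p[1],0,z=.024),np.array([.5135,-.264]),sc[:2]))
cork=lambda c:np.clip(1-c[:,:,0]/(c[:,:,2]+1),0,.5)*(c[:,:,2]>110)
C=[vw('top',342,210,48,38,lambda c:np.clip((c[:,:,2]-c[:,:,0]),0,60)*(c[:,:,2]>140))]
print('corktop',*fit(C,lambda p:place([box(-30,30,-45,45,24,24)],*p),np.array([.513,-.264,-.05]),sc))
fd=[vw('top',143,208,40,42,lambda c:-np.minimum(c.max(2),140))]
print('socketfoot',*fit(fd,lambda p:place([box(p[3]*1000-38,p[3]*1000+38,-31,31,8,8)],*p[:3]),np.array([.51,.23,0,-.0]),np.array([.004,.004,.1,.003])))
E
```

```text
stand [0.55255013 0.04385804 0.15029927] -0.7115221928299207
stand [0.55148075 0.04186029 0.124574  ] -0.8280631550942943
stand [0.55181447 0.04510574 0.14818768] -0.9131698915881791
watch [ 0.5146783  -0.26488927 -0.29197204] -0.7433558227669085
watch [ 0.51416942 -0.26581384 -0.18146652] -0.7301562285314234
dial [ 0.51517753 -0.26344672] -0.8999814342324557
dial [ 0.51456015 -0.26370413] -0.9002973143875896
dial [ 0.51604282 -0.26286466] -0.9086365539204215
corktop [ 0.51301983 -0.26403484 -0.08827668] -0.5795180629384923
socketfoot [0.49626917 0.27137502 0.01440748 0.00601107] -0.8759497668921283
```

```bash
python3 - <<'E'
from fit import *
im={n:cv2.imread(f'pics/{n}0.png') for n in('top','scene')}
pen=lambda p:place([box(-12,12,-9,9,162,162)],*p)
sock=lambda p:place([box(-17,17,-14,14,78,78)],*p)
g=lambda c:np.clip(c[:,:,:].max(2).astype(float),60,200)
# pen top in top view: grey distinct from bench (bright) and sleeve(dark)
c=im['top'][214:236,134:152].astype(float); F=-np.abs(c.max(2)-125); F=np.maximum(F,-50)
print('pen top cam',*fit([('top',F,134,214)],pen,np.array([.51,.272,0.]),np.array([.004,.004,.1])))
c=im['scene'][260:280,222:246].astype(float); print(c[6:14:2,4:22:3].max(2))
def ov(n,u,v,w,h,s,polys):
    o=crop(im[n],u,v,w,h,s)
    for P in polys:
        q=(proj(n,P)-[u-.5,v-.5])*s; cv2.polylines(o,[cv2.convexHull(q.round().astype(np.int32))],True,(0,0,255),1)
    return o
s=11
a=np.hstack([ov('top',357,215,24,26,s,[]),ov('top',357,215,24,26,s,watch_sil([.5146,-.2649,-.29])),ov('scene',326,158,24,26,s,watch_sil([.5146,-.2649,-.29]))])
b=np.hstack([ov('top',236,198,24,26,s,stand_blk([.552,.0435,.14])),ov('scene',264,209,24,26,s,stand_blk([.552,.0435,.14])),ov('scene',224,260,24,26,s,pen([.505,.272,.014]))])
cv2.imwrite('pics/m1.png',np.vstack([a,b]))
E
```

```text
pen top cam [0.50884207 0.27261835 0.01979781] -0.7762364203288364
[[158. 153. 133. 135. 129. 151.]
 [161. 143. 134. 132. 129. 116.]
 [160. 127. 137. 134. 132.  87.]
 [167.  82. 111. 132. 125.  71.]]
```

View pics/m1.png

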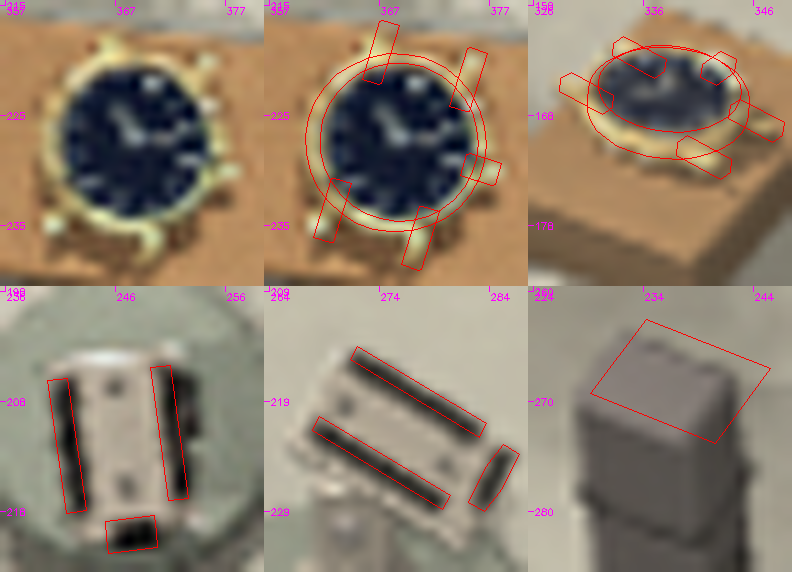

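The overlays show:
- **Stand:** the fit is good in the scene view and about 1 px left in the top view.
- **Watch:** yaw is about -16°, with the crown at top (376.5,230).
- **Pen:** the top face is at scene (235,268.5) and top (142.8,224.3).

Before moving, I'll check what stands near the path.

```bash
cat >> h.py <<'E'
def go(p,rpy,cur=None):
    o=bot.get_obs(); c=np.array(o['tool_pos']);M=R.from_euler('xyz',o['tool_rot']); T=R.from_euler('xyz',rpy)
    print('shift mm now-axes',((M.inv().apply(np.array(p)-c))*1000).round(1),'in target axes',((T.inv().apply(np.array(p)-c))*1000).round(1),'rotvec',(M.inv()*T).as_rotvec().round(4))
    print('q',o['q'].round(3),'t',o['time_s'])
E
python3 - <<'E'
from h import *
print('pen',tri((235,268.5),(142.8,224.3)))
print('scope top',tri((438,122),(410,330)),onz('top',(385,315),.0),onz('top',(440,330),.0))
print('boom',tri((430,92),(441,250)), onz('top',(465,225),.3),onz('top',(465,225),.0),onz('scene',(362,120),.0))
print('start tcp',proj('top',[.181,-.65,.245]),proj('scene',[.181,-.65,.245]),'wallet',onz('top',(402,240),.0))
go([.515,-.2635,.14],[np.pi,0,-2.81])
E
```

```text
pen [0.50911742 0.27335404 0.15998478]
scope top [ 0.29034823 -0.32267069  0.20466911] [ 0.29437328 -0.31152173  0.        ] [ 0.25924031 -0.45078904  0.        ]
boom [ 0.40884138 -0.39039732  0.23836525] [ 0.51361814 -0.40950056  0.3       ] [ 0.52647277 -0.51613542  0.        ] [ 0.55483995 -0.57071107  0.        ]
start tcp [[573.39862693 388.74410813]] [[510.56431866  62.65782569]] wallet [ 0.48530066 -0.35463463  0.        ]
shift mm now-axes [-425.4  282.4  105.1] in target axes [-441.5  256.6  104.7] rotvec [ 0.0015 -0.0001 -0.0599]
q [-1.011  0.359  0.011 -0.    -1.224 -0.288] t 0.1
```

Call:
step_arm --pt "0 0 -0.006 -30 18 0 1" --pt "0 0 -0.006 -44 27.5 0 1" --pt "0 0 -0.006 -44 27.5 0 1" --pt "0 0 -0.006 -44 27.5 0 1" --pt "0 0 -0.006 -44 27.5 0 1"

```text
time_s: 0.6
tool_pos: [0.3387, -0.4735, 0.2453]
tool_rot: [3.141, -0.0, -2.84]
force: [0.3, -0.9, 0.7]
finger_gap: 0.0876
grasp_force: 0.0
```

Call:
step_arm --pt "0 0 -0.006 -44 27.5 0 1" --pt "0 0 -0.006 -44 27.5 0 1" --pt "0 0 -0.006 -44 27.5 20 1" --pt "0 0 -0.006 -44 27.5 30 1" --pt "0 0 -0.006 -44 27.5 40 1"

```text
time_s: 1.1
tool_pos: [0.4873, -0.2978, 0.1721]
tool_rot: [-3.14, 0.002, -2.809]
force: [0.9, -1.0, 0.5]
finger_gap: 0.0875
grasp_force: 0.0
```

```bash
python3 - <<'E'
from h import *
print(bot.get_obs()['tool_pos'],bot.get_obs()['tool_rot'],bot.get_obs()['force'])
go([.515,-.2635,.0445],[np.pi,0,-2.81])
print('shade',tri((150,165),(200,140)))
E
```

```text
[ 0.4872748  -0.29779016  0.17214647] [-3.14026871e+00  2.04885633e-03 -2.80880826e+00] [ 0.93599669 -1.02360859  0.50785581]
shift mm now-axes [-37.1  23.5 127.7] in target axes [-37.4  23.4 127.6] rotvec [-0.0013  0.002   0.0012]
q [-0.206  0.247 -0.325  0.    -0.996 -1.032] t 1.1
shade [0.72015119 0.1588462  0.24318363]
```

Call:
step_arm --pt "0 0 0 -4 2 30 1" --pt "0 0 0 -4 2 30 1" --pt "0 0 0 0 0 20 1" --pt "0 0 0 0 0 0 1" --pt "0 0 0 0 0 0 1"

```text
time_s: 1.6
tool_pos: [0.4919, -0.2932, 0.0922]
tool_rot: [3.141, -0.001, -2.81]
force: [-0.0, -0.3, 0.6]
finger_gap: 0.0876
grasp_force: 0.0
```

```bash
python3 - <<'E'
from h import *
for n in('scene','top'): cv2.imwrite(f'pics/{n}1.png',bot.grab_frame(n)[:,:,::-1])
print(bot.get_obs()['tool_pos'],bot.get_obs()['tool_rot'])
go([.515,-.2635,.0445],[np.pi,0,-2.81])
s=cv2.imread('pics/scene1.png');t=cv2.imread('pics/top1.png')
cv2.imwrite('pics/m2.png',np.hstack([crop(s,300,120,80,100,5),crop(t,330,190,80,100,5)]))
E
```

```text
[ 0.49264137 -0.29352103  0.09332014] [-3.14043189e+00  1.45051812e-03 -2.80982397e+00]
shift mm now-axes [-30.8  21.2  48.8] in target axes [-30.9  21.1  48.8] rotvec [-0.0012  0.0015  0.0002]
q [-0.196  0.337 -0.408  0.    -0.824 -1.043] t 1.7
```

View pics/m2.png

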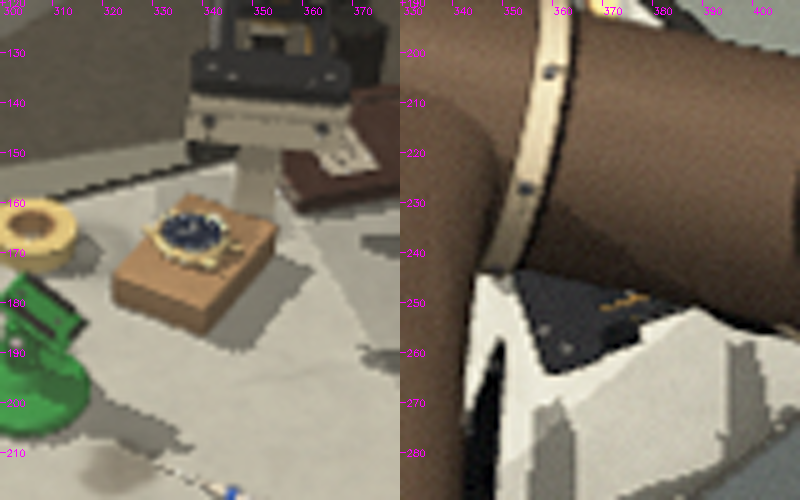

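The scene view shows the gripper behind the watch, with the finger tip at (350,160) still high. The top camera is blocked by the arm. I'll centre over the watch and descend.

Call:
step_arm --pt "0 0 0 -15 10 0 1" --pt "0 0 0 -16 11 0 1" --pt "0 0 0 0 0 15 1" --pt "0 0 0 0 0 15 1" --pt "0 0 0 0 0 5 1"

```text
time_s: 2.2
tool_pos: [0.5146, -0.2626, 0.0569]
tool_rot: [3.141, 0.0, -2.81]
force: [-0.5, 0.7, 0.1]
finger_gap: 0.0875
grasp_force: 0.0
```

Call:
step_arm --pt "0 0 0 0 0 0 1" --pt "0 0 0 0 0 0 1" --pt "0 0 0 0 0 0 0.6" --pt "0 0 0 0 0 0 0.4" --pt "0 0 0 0 0 0 0.3"

```text
time_s: 2.7
tool_pos: [0.5146, -0.2633, 0.0575]
tool_rot: [-3.141, 0.001, -2.81]
force: [0.2, 0.6, 0.8]
finger_gap: 0.0689
grasp_force: 0.0
```

```bash
python3 - <<'E'
from h import *
print(bot.get_obs()['tool_pos'],bot.get_obs()['tool_rot'])
go([.515,-.2635,.0445],[np.pi,0,-2.81])
E
```

```text
[ 0.51458321 -0.26325087  0.05747268] [-3.14123816e+00  6.68168146e-04 -2.80998245e+00]
shift mm now-axes [-0.3 -0.4 13. ] in target axes [-0.3 -0.4 13. ] rotvec [-0.0004  0.0007  0.    ]
q [-0.135  0.39  -0.43   0.    -0.751 -1.105] t 2.7
```

Call:
step_arm --pt "0 0 0 0 0 7 0.3" --pt "0 0 0 0 0 6 0.2" --pt "0 0 0 0 0 0 0.1" --pt "0 0 0 0 0 0 0.0" --pt "0 0 0 0 0 0 -0.1" --newtons 15

```text
time_s: 3.2
tool_pos: [0.514, -0.2631, 0.0435]
tool_rot: [3.141, -0.001, -2.81]
force: [-0.3, -1.1, -0.1]
finger_gap: 0.0418
grasp_force: 0.1
```

Call:
step_arm --pt "0 0 0 0 0 0 -0.2" --pt "0 0 0 0 0 0 -0.3" --pt "0 0 0 0 0 0 -0.3" --pt "0 0 0 0 0 0 -0.3" --pt "0 0 0 0 0 0 -0.3"

```text
time_s: 3.7
tool_pos: [0.5144, -0.2631, 0.044]
tool_rot: [-3.142, 0.0, -2.81]
force: [0.5, -0.6, 0.3]
finger_gap: 0.0398
grasp_force: 13.8
```

Call:
step_arm --pt "0 0 0 0 0 -10 -0.3" --pt "0 0 0 0 0 -30 -0.3" --pt "0 0 0 0 0 -40 -0.3" --pt "0 0 0 0 0 -40 -0.3" --pt "0 0 0 0 0 -40 -0.3"

```text
time_s: 4.2
tool_pos: [0.5141, -0.2631, 0.2065]
tool_rot: [-3.141, 0.0, -2.81]
force: [1.1, -0.4, -0.3]
finger_gap: 0.0399
grasp_force: 13.8
```

```bash
cat >> h.py <<'E'
def cradle(st=(.552,.0435,.14)):
    Rz=R.from_euler('z',st[2]); return np.array([st[0],st[1],0])+Rz.apply([-.004,0,.066]), Rz*R.from_euler('y',-25,degrees=True)
def tgt(c,st=(.552,.0435,.14),wy=-.28):
    # TCP pose with case centre at cradle coords c (mm), grip 20 mm above underside
    O,C=cradle(st); T=C*R.from_euler('z',-wy)*R.from_euler('xyz',[np.pi,0,-2.81])
    return O+C.apply(np.array(c)/1000+[0,0,.020]), T.as_euler('xyz')
E
python3 - <<'E'
from h import *
o=bot.get_obs();print(o['tool_pos'],o['tool_rot'],o['finger_gap'],o['grasp_force'])
p,r=tgt((6,.8,45));print(p,r);go(p,r)
E
```

```text
[ 0.5140591  -0.26311953  0.20654341] [-3.14125733e+00  4.33181192e-04 -2.80970343e+00] 0.03992207872487203 13.816060658282368
[0.52611073 0.04065954 0.12744572] [-2.87998764  0.3533174  -2.34303881]
shift mm now-axes [-110.3  283.3   79.1] in target axes [-184.7  235.8   94.6] rotvec [ 0.1714 -0.4042 -0.4129]
q [-0.134  0.228 -0.265  0.    -1.078 -1.105] t 4.2
```

Call:
step_arm --pt "0 0 0 -7 18 0 -0.3" --pt "0 0 0 -15 38 0 -0.3" --pt "0 0 0 -17 45 0 -0.3" --pt "0 0 0 -17 45 0 -0.3" --pt "0 0 0 -17 45 0 -0.3"

```text
time_s: 4.7
tool_pos: [0.5209, -0.0572, 0.2051]
tool_rot: [-3.141, 0.001, -2.81]
force: [0.6, 0.0, -0.5]
finger_gap: 0.0397
grasp_force: 13.9
```

Call:
step_arm --pt "0 0 0 -17 42 0 -0.3" --pt "0 0 0 -13 34 0 -0.3" --pt "0 0 0 -7 16 0 -0.3" --pt "0.0214 -0.0505 -0.0516 0 0 0 -0.3" --pt "0.03 -0.0707 -0.0722 0 0 0 -0.3"

```text
time_s: 5.2
tool_pos: [0.5272, 0.0415, 0.2047]
tool_rot: [-3.081, 0.12, -2.679]
force: [-0.5, -0.3, -0.6]
finger_gap: 0.0396
grasp_force: 14.1
```

Call:
step_arm --pt "0.03 -0.0707 -0.0722 0 0 0 -0.3" --pt "0.03 -0.0707 -0.0722 0 0 0 -0.3" --pt "0.03 -0.0707 -0.0722 0 0 0 -0.3" --pt "0.03 -0.0709 -0.0725 0 0 0 -0.3" --pt "0 0 0 0 0 0 -0.3"

```text
time_s: 5.7
tool_pos: [0.5229, 0.0384, 0.2029]
tool_rot: [-2.88, 0.352, -2.342]
force: [1.0, -1.3, -1.3]
finger_gap: 0.0398
grasp_force: 14.1
```

```bash
python3 - <<'E'
from h import *
o=bot.get_obs();print(o['tool_pos'],o['tool_rot'],o['finger_gap'],o['grasp_force'])
p,r=tgt((6,.8,45));print(p,r);go(p,r)
for n in('scene','top'): cv2.imwrite(f'pics/{n}2.png',bot.grab_frame(n)[:,:,::-1])
E
```

```text
[0.52294501 0.03839214 0.20287712] [-2.88000193  0.35170426 -2.34190208] 0.03982947562553828 14.115336091053905
[0.52611073 0.04065954 0.12744572] [-2.87998764  0.3533174  -2.34303881]
shift mm now-axes [22.4 18.  69.9] in target axes [22.5 18.  69.8] rotvec [ 0.0004 -0.0013  0.0014]
q [ 0.537 -0.092 -0.866  0.409 -0.424 -1.697] t 5.7
```

Call:
step_arm --pt "0 0 0 6 5 15 -0.3" --pt "0 0 0 6 5 20 -0.3" --pt "0 0 0 6 5 20 -0.3" --pt "0 0 0 4 3 15 -0.3" --pt "0 0 0 0 0 0 -0.3"

```text
time_s: 6.3
tool_pos: [0.5349, 0.04, 0.1358]
tool_rot: [-2.895, 0.343, -2.348]
force: [0.9, -0.7, -1.5]
finger_gap: 0.0397
grasp_force: 14.1
```

```bash
python3 - <<'E'
from fit import *
o=bot.get_obs();print(o['tool_pos'],o['tool_rot'],o['finger_gap'],o['grasp_force'])
p,r=tgt((6,.8,45));go(p,r)
im={}
for n in('scene','top'): im[n]=bot.grab_frame(n)[:,:,::-1].copy(); cv2.imwrite(f'pics/{n}3.png',im[n])
# predicted watch in grip
T=R.from_euler('xyz',o['tool_rot']); Wr=T*(R.from_euler('z',-.28).inv()*R.from_euler('xyz',[np.pi,0,-2.81])).inv()
c=np.array(o['tool_pos'])-Wr.apply([0,0,.020])
pol=[(P-[0,.0016,.024])@Wr.as_matrix().T+c for P in watch_sil([0,0,0])]
def ov(n,u,v,w,h,s,polys):
    q0=crop(im[n],u,v,w,h,s)
    for P in polys:
        q=(proj(n,P)-[u-.5,v-.5])*s; cv2.polylines(q0,[cv2.convexHull(q.round().astype(np.int32))],True,(0,0,255),1)
    return q0
u,v=proj('scene',c)[0].astype(int); 
a=np.hstack([crop(im['scene'],u-25,v-28,50,66,8),ov('scene',u-25,v-28,50,66,8,pol+stand_blk([.552,.0435,.14]))])
cv2.imwrite('pics/m3.png',a);print(u,v,a.shape)
E
```

```text
[0.53494743 0.04000938 0.13581089] [-2.89514565  0.3432414  -2.34812267] 0.039724045126158285 14.116030057193711
shift mm now-axes [8.2 8.  4.1] in target axes [8.2 8.1 3.9] rotvec [ 0.0134 -0.011  -0.0021]
q [ 0.418  0.033 -1.012  0.738 -0.16  -1.947] t 6.3
277 205 (528, 800, 3)
```

View pics/m3.png

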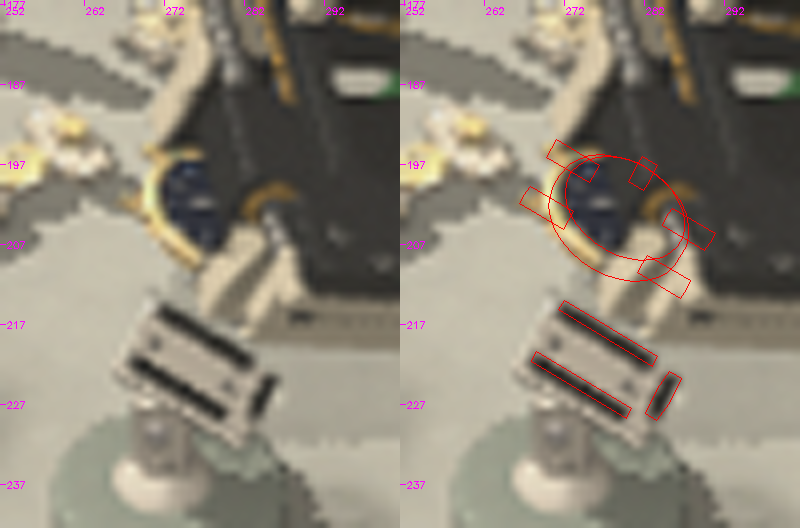

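The scene view shows the watch in the grip above the rails. Joint 3 is at its limit (-1.02), so the full tilt can't be reached here. I'll fit the arm's kinematics to find the tilt that can.

```bash
cat > kin.py <<'E'
from h import *
from scipy.optimize import least_squares
Q=np.array([[-1.011,.359,.011,0,-1.224,-.288],[-.196,.337,-.408,0,-.824,-1.043],[-.135,.39,-.43,0,-.751,-1.105],[-.134,.228,-.265,0,-1.078,-1.105],[.537,-.092,-.866,.409,-.424,-1.697],[.418,.033,-1.012,.738,-.16,-1.947]])
P=np.array([[.1811,-.6498,.2447],[.4926,-.2935,.0933],[.5146,-.26325,.05747],[.51406,-.2631,.2065],[.52295,.0384,.2029],[.53495,.0400,.1358]])
E=np.array([[3.1401,0,-2.8699],[-3.1404,.0015,-2.8098],[-3.1412,.0007,-2.81],[-3.1413,.0004,-2.8097],[-2.88,.3517,-2.3419],[-2.8951,.3432,-2.3481]])
RT=R.from_euler('xyz',E)
def fk(q,k):
    # k: shoulder a,b,h ; L1 ; forearm x,z ; tool lateral, tool d
    A=R.from_euler('z',q[0]); B=A*R.from_euler('y',q[1]); C=B*R.from_euler('y',-q[2])
    D=C*R.from_euler('x',q[3]); F=D*R.from_euler('y',-q[4]); G=F*R.from_euler('x',q[5])
    p=A.apply([k[0],k[1],k[2]])+B.apply([0,0,k[3]])+C.apply([k[4],0,k[5]])+F.apply([k[6],k[7],0])
    return p,G   # G x = tool axis
def res(k): return np.concatenate([fk(q,k)[0]-p for q,p in zip(Q,P)])
E
python3 - <<'E'
from kin import *
best=None
rng=np.random.default_rng(0)
for i in range(40):
    k0=np.array([0,-.19,.35,.45,.4,0,.2,0])+rng.normal(0,.1,8)
    r=least_squares(res,k0)
    if best is None or r.cost<best.cost: best=r
print(best.x.round(4),best.cost,(best.fun*1000).round(1))
for q,t in zip(Q,RT):
    G=fk(q,best.x)[1]; print((t.inv()*G).as_matrix().round(2).tolist())
np.save('k.npy',best.x)
E
```

```text
[ 0.068  -0.4     0.1231  0.4739  0.4253  0.0107  0.1889  0.2062] 0.002863304740059275 [ -6.7   6.4  -1.8   4.2  -2.7   7.6   0.5  -2.3  11.4   9.9  -3.1  -2.5
 -29.9  45.8 -10.3  14.9 -44.4  -4.4]
[[0.0, -0.84, -0.54], [-0.0, 0.54, -0.84], [1.0, 0.0, -0.0]]
[[-0.0, 0.49, -0.87], [0.0, 0.87, 0.49], [1.0, -0.0, -0.0]]
[[0.0, 0.6, -0.8], [0.0, 0.8, 0.6], [1.0, -0.0, 0.0]]
[[0.0, 0.6, -0.8], [0.0, 0.8, 0.6], [1.0, -0.0, 0.0]]
[[-0.08, 0.88, -0.47], [0.31, 0.47, 0.83], [0.95, -0.08, -0.31]]
[[-0.07, 0.76, -0.64], [0.2, 0.64, 0.74], [0.98, -0.07, -0.2]]
```

```bash
sed -i "s/D=C\*R.from_euler('x',q\[3\])/D=C*R.from_euler('x',S4*q[3])/; s/G=F\*R.from_euler('x',q\[5\])/G=F*R.from_euler('x',S6*q[5])/; s/^def fk/S4=-1;S6=-1\ndef fk/" kin.py
python3 - <<'E'
import kin; from kin import *
for kin.S4 in(1,-1):
  for kin.S6 in (1,-1):
    best=None
    rng=np.random.default_rng(0)
    for i in range(20):
        k0=np.array([0,-.19,.35,.45,.4,0,.2,0])+rng.normal(0,.1,8)
        r=least_squares(res,k0)
        if best is None or r.cost<best.cost: best=r
    off=[(t.inv()*fk(q,best.x)[1]) for q,t in zip(Q,RT)]
    print(kin.S4,kin.S6,best.x.round(4),best.cost,np.abs(best.fun*1000).max().round(1),[(off[0].inv()*o).magnitude().round(3) for o in off])
    np.save(f'k{kin.S4}{kin.S6}.npy',best.x)
E
```

```text
Traceback (most recent call last):
AttributeError: 'float' object has no attribute 'round'
```

```bash

python3 - <<'E'
import kin; from kin import *
for kin.S4 in(1,-1):
  for kin.S6 in (1,-1):
    best=None
    rng=np.random.default_rng(0)
    for i in range(20):
        k0=np.array([0,-.19,.35,.45,.4,0,.2,0])+rng.normal(0,.1,8)
        r=least_squares(res,k0)
        if best is None or r.cost<best.cost: best=r
    off=[(t.inv()*fk(q,best.x)[1]) for q,t in zip(Q,RT)]
    print(kin.S4,kin.S6,best.x.round(4),best.cost,np.abs(best.fun*1000).max().round(1),[round(float((off[0].inv()*o).magnitude()),3) for o in off])
    np.save(f'k{kin.S4}{kin.S6}.npy',best.x)
E
```

```text
1 1 [ 0.068  -0.4     0.1231  0.4739  0.4253  0.0107  0.1889  0.2062] 0.0028633047400592753 45.8 [0.0, 1.51, 1.633, 1.634, 2.082, 1.864]
1 -1 [ 0.068  -0.4     0.1231  0.4739  0.4253  0.0107  0.1889  0.2062] 0.0028633047400592753 45.8 [0.0, 0.001, 0.001, 0.001, 0.818, 1.475]
-1 1 [ 0.0009 -0.0009  0.1986  0.6009  0.463  -0.      0.3584 -0.1909] 2.7608192576914225e-07 0.4 [0.0, 1.51, 1.633, 1.634, 2.818, 2.965]
-1 -1 [ 0.0009 -0.0009  0.1986  0.6009  0.463  -0.      0.3584 -0.1909] 2.7608192576914225e-07 0.4 [0.0, 0.001, 0.001, 0.001, 0.001, 0.001]
```

The kinematics fit to 0.4 mm. Now I'll solve IK within the joint limits for the seat and pen poses, with various tool pitches about the grip axis.

```bash
cat >> kin.py <<'E'
K=np.load('k-1-1.npy'); OFF=(RT[3].inv()*fk(Q[3],K)[1])
LO=np.array([-3.07,-1.43,-1.02,-3.03,-3.05,-3.03])+.01; HI=np.array([3.07,2.12,1.25,1.67,0,3.03])-.01
def ik(p,T,q0=None,n=25):
    G=T*OFF; rng=np.random.default_rng(1); out=[]
    f=lambda q:np.r_[(fk(q,K)[0]-p)*3,(fk(q,K)[1]*G.inv()).as_rotvec()]
    for i in range(n if q0 is None else 1):
        s=rng.uniform(LO,HI) if q0 is None else np.clip(q0,LO+1e-3,HI-1e-3)
        r=least_squares(f,s,bounds=(LO,HI),max_nfev=150)
        if r.cost<1e-7 and not any(np.abs(r.x-x).max()<.05 for x in out): out.append(r.x)
    return out
E
python3 - <<'E'
from kin import *
O,C=cradle()
for phi in(0,-10,-15,-20,-25,10,20):
    p,r=tgt((0,.8,0)); T=R.from_euler('xyz',r)*R.from_euler('y',phi,degrees=True)
    a=ik(p,T); p2,_=tgt((6,.8,40)); b=ik(p2,T)
    print('watch phi',phi,'tool z',T.apply([0,0,1]).round(2),[x.round(2).tolist() for x in a],'hover',[x.round(2).tolist() for x in b])
# pen: tool y along +-cradle y; TCP 97+9.7-3+... above glass along cradle z
for flip in(0,1):
  for phi in(0,10,20,30,-20):
    # tool z = -cradle z rotated about cradle y
    T=C*R.from_euler('y',phi,degrees=True)*R.from_euler('x',180,degrees=True)*R.from_euler('z',180*flip,degrees=True)
    p=O+C.apply([0,.0,.0097+.130-.003]); a=ik(p,T)
    Tp=R.from_euler('z',.015)*R.from_euler('y',phi,degrees=True)*R.from_euler('x',180,degrees=True)*R.from_euler('z',180*flip,degrees=True)
    b=ik(np.array([.509,.273,.140]),Tp); c=ik(np.array([.509,.273,.23]),Tp)
    print('pen',flip,phi,[x.round(2).tolist() for x in a],'socket',[x.round(2).tolist() for x in b],'up',[x.round(2).tolist() for x in c])
E
```

```text
watch phi 0 tool z [ 0.42  0.06 -0.91] [] hover []
watch phi -10 tool z [ 0.53  0.17 -0.83] [] hover []
watch phi -15 tool z [ 0.57  0.23 -0.79] [] hover []
watch phi -20 tool z [ 0.62  0.29 -0.73] [[0.05, 0.16, -0.59, -1.17, -0.28, 0.24]] hover [[0.21, 0.05, -0.66, -0.88, -0.2, -0.17]]
watch phi -25 tool z [ 0.66  0.34 -0.68] [[-0.17, 0.2, -0.59, -1.44, -0.46, 0.65]] hover [[-0.06, 0.09, -0.6, -1.25, -0.41, 0.37]]
watch phi 10 tool z [ 0.3  -0.06 -0.95] [[0.45, 0.17, -0.99, 0.83, -0.25, -2.08]] hover [[0.54, 0.09, -0.9, 0.55, -0.4, -1.87]]
watch phi 20 tool z [ 0.17 -0.17 -0.97] [[0.57, 0.24, -0.78, 0.47, -0.55, -1.84]] hover [[0.6, 0.17, -0.74, 0.4, -0.66, -1.78]]
pen 0 0 [[0.56, -0.14, -0.96, 0.48, -0.39, 0.73]] socket [[0.83, 0.29, -0.35, 0.0, -0.93, 0.75]] up [[0.83, 0.21, -0.23, 0.0, -1.13, 0.75]]
pen 0 10 [[0.55, -0.05, -0.72, 0.17, -0.67, 1.04]] socket [[0.75, 0.38, -0.17, -0.13, -1.15, 0.89]] up [[0.75, 0.3, -0.07, -0.12, -1.33, 0.87]]
pen 0 20 [[0.5, 0.05, -0.54, 0.04, -0.9, 1.19]] socket [[0.69, 0.47, -0.02, -0.22, -1.36, 0.98]] up [[0.69, 0.4, 0.08, -0.21, -1.53, 0.94]]
p
[... 189 characters left out ...]
.47, 0.08]] up [[0.99, 0.05, -0.64, 0.44, -0.73, 0.29]]
pen 1 0 [[0.56, -0.14, -0.96, 0.47, -0.39, -2.4]] socket [[0.83, 0.29, -0.35, -0.0, -0.93, -2.39]] up [[0.83, 0.21, -0.23, -0.0, -1.13, -2.39]]
pen 1 10 [[0.55, -0.05, -0.72, 0.17, -0.67, -2.1]] socket [[0.75, 0.38, -0.17, -0.13, -1.15, -2.25]] up [[0.75, 0.3, -0.07, -0.12, -1.33, -2.27]]
pen 1 20 [[0.49, 0.05, -0.54, 0.04, -0.9, -1.95]] socket [[0.69, 0.47, -0.02, -0.22, -1.36, -2.16]] up [[0.69, 0.4, 0.08, -0.22, -1.53, -2.2]]
pen 1 30 [[0.45, 0.16, -0.39, -0.03, -1.11, -1.87]] socket [[0.63, 0.57, 0.12, -0.29, -1.56, -2.12]] up [[0.63, 0.5, 0.21, -0.3, -1.72, -2.17]]
pen 1 -20 [] socket [] up [[0.99, 0.05, -0.64, 0.44, -0.73, -2.85]]
```

Tilting the tool about 14° about the grip axis makes the seat reachable; for the pen about 20° works. I'll take the watch back to the cork, regrip it with that tilt and return.

Call:
step_arm --pt "0 0 0 -5 -5 -20 -0.3" --pt "0 0 0 -8 -7 -30 -0.3" --pt "0 0 0 -6 -6 -30 -0.3" --pt "-0.025 0.06 0.061 0 0 0 -0.3" --pt "-0.03 0.0707 0.0722 0 0 0 -0.3"

```text
time_s: 6.9
tool_pos: [0.5244, 0.037, 0.2224]
tool_rot: [-3.001, 0.246, -2.51]
force: [0.7, -0.6, -1.4]
finger_gap: 0.0397
grasp_force: 14.1
```

Call:
step_arm --pt "-0.03 0.0707 0.0722 0 0 0 -0.3" --pt "-0.03 0.0707 0.0722 0 0 0 -0.3" --pt "-0.03 0.0707 0.0722 0 0 0 -0.3" --pt "-0.025 0.06 0.062 0 0 0 -0.3" --pt "0 0 0 0 0 0 -0.3"

```text
time_s: 7.4
tool_pos: [0.5265, 0.0371, 0.2201]
tool_rot: [3.132, -0.012, -2.807]
force: [-0.8, -1.2, -0.6]
finger_gap: 0.0398
grasp_force: 14.1
```

```bash
python3 - <<'E'
from h import *
o=bot.get_obs();print(o['tool_pos'],o['tool_rot'],o['finger_gap'],o['grasp_force'])
go([.5144,-.2631,.2],[np.pi,0,-2.81])
E
```

```text
[0.52645851 0.0371424  0.2201106 ] [ 3.13161393 -0.01153702 -2.80660984] 0.03977951645622188 14.115265695072594
shift mm now-axes [ 109.9 -279.8   18.6] in target axes [ 109.1 -280.    20.1] rotvec [ 0.01   -0.0116  0.0033]
q [ 0.434  0.144 -0.333 -0.012 -1.104 -1.664] t 7.4
```

Call:
step_arm --pt "0.01 -0.0116 0.0033 7 -18 0 -0.3" --pt "0 0 0 15 -38 0 -0.3" --pt "0 0 0 17 -44 0 -0.3" --pt "0 0 0 17 -44 5 -0.3" --pt "0 0 0 17 -44 5 -0.3"

```text
time_s: 7.9
tool_pos: [0.5167, -0.1674, 0.2111]
tool_rot: [-3.138, 0.004, -2.806]
force: [1.1, 0.6, -0.9]
finger_gap: 0.0397
grasp_force: 14.1
```

Call:
step_arm --pt "0 0 0 17 -44 10 -0.3" --pt "0 0 0 13 -33 20 -0.3" --pt "0 0 0 6 -15 30 -0.3" --pt "0 0 0 0 0 40 -0.3" --pt "0 0 0 0 0 30 -0.3"

```text
time_s: 8.4
tool_pos: [0.5122, -0.2655, 0.0793]
tool_rot: [-3.139, 0.002, -2.81]
force: [-1.2, 0.9, -0.2]
finger_gap: 0.0394
grasp_force: 14.1
```

Call:
step_arm --pt "0 0 0 0 0 10 -0.3" --pt "0 0 0 0 0 0 -0.3" --pt "0 0 0 0 0 0 -0.3" --pt "0 0 0 0 0 0 -0.3" --pt "0 0 0 0 0 0 -0.3"

```text
time_s: 8.9
tool_pos: [0.515, -0.2652, 0.0721]
tool_rot: [-3.137, 0.004, -2.809]
force: [0.3, -0.8, -0.1]
finger_gap: 0.0396
grasp_force: 14.1
```

```bash
python3 - <<'E'
from h import *
o=bot.get_obs();print(o['tool_pos'],o['tool_rot'],o['force'],o['grasp_force'])
go([.5144,-.2631,.0445],[np.pi,0,-2.81])
E
```

```text
[ 0.51497882 -0.26519247  0.07205319] [-3.13707256  0.0035118  -2.80878761] [ 0.25417596 -0.80219906 -0.05090493] 14.114781476455391
shift mm now-axes [-0.   2.3 27.5] in target axes [-0.1  2.2 27.6] rotvec [-0.0045  0.0035  0.0012]
q [-0.136  0.37  -0.42   0.003 -0.776 -1.104] t 8.9
```

Call:
step_arm --pt "-0.0045 0.0035 0 0 2.2 12 -0.3" --pt "0 0 0 0 0 10 -0.3" --pt "0 0 0 0 0 5.5 -0.3" --pt "0 0 0 0 0 0 -0.3" --pt "0 0 0 0 0 0 -0.2"

```text
time_s: 9.4
tool_pos: [0.5127, -0.2629, 0.0433]
tool_rot: [3.14, -0.004, -2.809]
force: [-4.8, 4.5, 14.2]
finger_gap: 0.0395
grasp_force: 22.2
```

Call:
step_arm --pt "0 0 0 0 0 0 0.1" --pt "0 0 0 0 0 0 0.2" --pt "0 0 0 0 0 -5 0.2" --pt "0 0.122 0 -2 0 0 0.2" --pt "0 0.122 0 -2 0 0 0.2"

```text
time_s: 9.9
tool_pos: [0.5168, -0.2628, 0.0487]
tool_rot: [-3.141, -0.25, -2.811]
force: [0.5, -0.3, -0.8]
finger_gap: 0.0522
grasp_force: 0.0
```

Call:
step_arm --pt "0 0 0 0 0 0 0.2" --pt "0 0 0 0 0 0 0.2" --pt "0 0 0 0 0 0 0.2" --pt "0 0 0 0 0 0 0.2" --pt "0 0 0 0 0 0 0.2"

```text
time_s: 10.4
tool_pos: [0.5166, -0.2622, 0.048]
tool_rot: [3.14, -0.246, -2.81]
force: [0.2, 0.5, 0.5]
finger_gap: 0.0524
grasp_force: 0.0
```

```bash
python3 - <<'E'
from h import *
o=bot.get_obs();print(o['tool_pos'],o['tool_rot'],o['force'],o['finger_gap'])
T=R.from_euler('xyz',[np.pi,0,-2.81])*R.from_euler('y',14,degrees=True)
p=np.array([.5144,-.2631,.029])-T.apply([0,0,.0175]); print(p,T.as_euler('xyz')); go(p,T.as_euler('xyz'))
cv2.imwrite('pics/scene4.png',bot.grab_frame('scene')[:,:,::-1])
cv2.imwrite('pics/m4.png',crop(cv2.imread('pics/scene4.png'),310,130,60,60,9))
E
```

```text
[ 0.51664117 -0.26217422  0.04802195] [ 3.14026823 -0.24556365 -2.80989334] [0.19176228 0.54820227 0.5075452 ] 0.05237638932743112
[ 0.51840301 -0.26172174  0.04598018] [ 3.14159265 -0.2443461  -2.81      ]
shift mm now-axes [-2.3 -0.1  1.5] in target axes [-2.3 -0.1  1.5] rotvec [ 0.0013 -0.0012  0.0001]
q [-0.072  0.5   -0.339  0.115 -0.961 -1.244] t 10.4
```

View pics/m4.png

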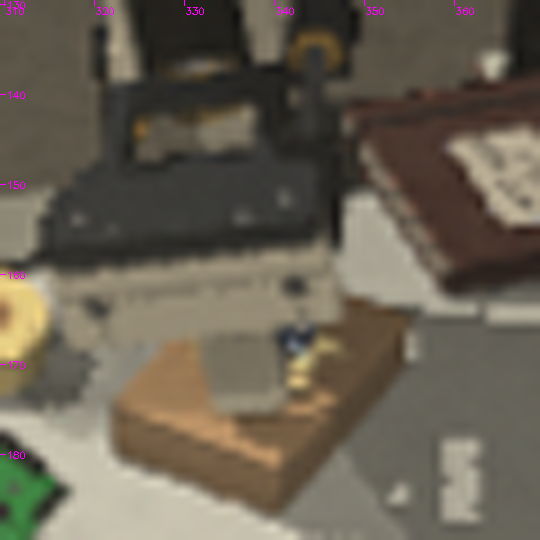

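The watch lies on the cork between the fingers at about (342,168). Now I'll close with the tilted tool and lift.

Call:
step_arm --pt "0 0 0 -2.3 0 1.3 0.2" --pt "0 0 0 0 0 0 0" --pt "0 0 0 0 0 0 -0.2" --pt "0 0 0 0 0 0 -0.3" --pt "0 0 0 0 0 0 -0.3" --newtons 15

```text
time_s: 10.95
tool_pos: [0.5188, -0.2612, 0.0458]
tool_rot: [3.14, -0.247, -2.809]
force: [0.1, -0.1, -0.0]
finger_gap: 0.0393
grasp_force: 14.8
```

Call:
step_arm --pt "0 0 0 0 0 0 -0.3" --pt "0 0 0 0 0 0 -0.3" --pt "0 0 0 0 0 0 -0.3" --pt "0 0 0 0 0 0 -0.3" --pt "0 0 0 0 0 -3 -0.3"

```text
time_s: 11.45
tool_pos: [0.5192, -0.2609, 0.0485]
tool_rot: [3.14, -0.247, -2.809]
force: [-0.7, -0.4, -0.8]
finger_gap: 0.039
grasp_force: 14.8
```

```bash
cat >> h.py <<'E'
TI=14
def tgt(c,st=(.552,.0435,.14),wy=-.28,d=.0175):
    O,C=cradle(st); T=C*R.from_euler('z',-wy)*R.from_euler('xyz',[np.pi,0,-2.81])*R.from_euler('y',TI,degrees=True)
    return O+C.apply(np.array(c)/1000+[0,0,.005])-T.apply([0,0,d]), T.as_euler('xyz')
E
python3 - <<'E'
from kin import *
o=bot.get_obs();print(o['tool_pos'],o['tool_rot'],o['force'],o['grasp_force'])
for c in((0,.8,0),(6,.8,40),(6,.8,90)):
    p,r=tgt(c);print(p,r,ik(p,R.from_euler('xyz',r),o['q']));
go(p,r)
E
```

```text
[ 0.51921704 -0.26094402  0.04845268] [ 3.13971376 -0.24719491 -2.80916176] [-0.67166478 -0.36227563 -0.80096685] 14.810595427552471
[0.54150069 0.04528317 0.08738569] [-2.89477566  0.11674346 -2.40607794] [array([ 0.53423779,  0.19444777, -0.87776746,  0.59339132, -0.39767245,
       -1.92253718])]
[0.53014599 0.04368305 0.12617371] [-2.89477566  0.11674346 -2.40607794] [array([ 0.57480555,  0.12057701, -0.81974678,  0.46267293, -0.52269026,
       -1.81520913])]
[0.50922183 0.04073438 0.1714891 ] [-2.89477566  0.11674346 -2.40607794] [array([ 0.61368756,  0.02448613, -0.77544186,  0.38130801, -0.66108419,
       -1.75322531])]
shift mm now-axes [ -56.2  288.7 -140.5] in target axes [-208.   199.1 -152.8] rotvec [ 0.269  -0.4069 -0.3587]
q [-0.069  0.503 -0.333  0.114 -0.967 -1.245] t 11.45
```

Call:
step_arm --pt "0 0 0 6 0 -24 -0.3" --pt "0 0 0 10 0 -40 -0.3" --pt "0 0 0 10 0 -40 -0.3" --pt "0 0 0 7 6 -30 -0.3" --pt "0 0 0 -4 25 -11 -0.3"

```text
time_s: 11.95
tool_pos: [0.5178, -0.2309, 0.2004]
tool_rot: [-3.14, -0.242, -2.811]
force: [0.4, 0.5, -0.9]
finger_gap: 0.0395
grasp_force: 14.8
```

Call:
step_arm --pt "0 0 0 -12 36 0 -0.3" --pt "0 0 0 -15 42 0 -0.3" --pt "0 0 0 -15 44 0 -0.3" --pt "0 0 0 -15 44 0 -0.3" --pt "0 0 0 -14 42 0 -0.3"

```text
time_s: 12.45
tool_pos: [0.5134, -0.0085, 0.1797]
tool_rot: [3.14, -0.246, -2.809]
force: [1.0, -0.2, -0.7]
finger_gap: 0.0392
grasp_force: 14.8
```

Call:
step_arm --pt "0 0 0 -10 34 0 -0.3" --pt "0.03 -0.045 -0.04 -4 14 0 -0.3" --pt "0.055 -0.083 -0.073 0 0 0 -0.3" --pt "0.055 -0.083 -0.073 0 0 0 -0.3" --pt "0.055 -0.083 -0.073 0 0 0 -0.3"

```text
time_s: 12.95
tool_pos: [0.5112, 0.0404, 0.1765]
tool_rot: [-2.975, 0.031, -2.522]
force: [-0.9, -0.4, -0.4]
finger_gap: 0.0395
grasp_force: 14.8
```

Call:
step_arm --pt "0.055 -0.083 -0.073 0 0 0 -0.3" --pt "0.019 -0.03 -0.027 0 0 0 -0.3" --pt "0 0 0 0 0 0 -0.3" --pt "0 0 0 0 0 0 -0.3" --pt "0 0 0 0 0 0 -0.3"

```text
time_s: 13.45
tool_pos: [0.5117, 0.0398, 0.1765]
tool_rot: [-2.895, 0.117, -2.407]
force: [0.2, 0.3, -1.7]
finger_gap: 0.0394
grasp_force: 14.8
```

```bash
python3 - <<'E'
from h import *
o=bot.get_obs();print(o['tool_pos'],o['tool_rot'],o['grasp_force'])
p,r=tgt((6,.8,25)); go(p,r)
E
```

```text
[0.51169618 0.03977386 0.17652931] [-2.89450537  0.11731268 -2.40654115] 14.823640135218739
shift mm now-axes [-13.9   3.5  67.2] in target axes [-14.    3.5  67.2] rotvec [-0.0003  0.0004 -0.0006]
q [ 0.61   0.022 -0.763  0.375 -0.673 -1.742] t 13.45
```

Call:
step_arm --pt "0 0 0 -3 1 15 -0.3" --pt "0 0 0 -4 1 20 -0.3" --pt "0 0 0 -4 1 20 -0.3" --pt "0 0 0 -3 0.5 12 -0.3" --pt "0 0 0 0 0 0 -0.3"

```text
time_s: 13.95
tool_pos: [0.5359, 0.0437, 0.1105]
tool_rot: [-2.895, 0.113, -2.407]
force: [0.0, -0.0, -0.1]
finger_gap: 0.039
grasp_force: 14.8
```

Call:
step_arm --pt "0 0 0 0 0 0 -0.3" --pt "0 0 0 0 0 0 -0.3" --pt "0 0 0 0 0 0 -0.3" --pt "0 0 0 0 0 0 -0.3" --pt "0 0 0 0 0 0 -0.3"

```text
time_s: 14.45
tool_pos: [0.5357, 0.0444, 0.1129]
tool_rot: [-2.894, 0.118, -2.405]
force: [0.6, -0.4, -0.2]
finger_gap: 0.0392
grasp_force: 14.8
```

```bash
cat >> fit.py <<'E'
def held(o,wy=-.28,d=.0175):
    T=R.from_euler('xyz',o['tool_rot']); Wr=T*(R.from_euler('z',wy).inv()*R.from_euler('xyz',[np.pi,0,-2.81])*R.from_euler('y',14,degrees=True)).inv()
    c=np.array(o['tool_pos'])+T.apply([0,0,d])-Wr.apply([0,0,.005])
    return [(P-[0,.0016,.024])@Wr.as_matrix().T+c for P in watch_sil([0,0,0])],c
def ov(im,n,u,v,w,h,s,polys):
    q0=crop(im[n],u,v,w,h,s)
    for P in polys:
        q=(proj(n,P)-[u-.5,v-.5])*s; cv2.polylines(q0,[cv2.convexHull(q.round().astype(np.int32))],True,(0,0,255),1)
    return q0
E
python3 - <<'E'
from fit import *
o=bot.get_obs();print(o['tool_pos'],o['tool_rot'],o['grasp_force'])
p,r=tgt((6,.8,25)); go(p,r)
im={n:bot.grab_frame(n)[:,:,::-1].copy() for n in('scene','top')}
for n in im: cv2.imwrite(f'pics/{n}5.png',im[n])
pol,c=held(o); a=[]
for n in im:
    u,v=proj(n,c)[0].astype(int)
    a+=[np.hstack([crop(im[n],u-22,v-16,44,33,9),ov(im,n,u-22,v-16,44,33,9,pol+stand_blk([.552,.0435,.14]))])]
cv2.imwrite('pics/m5.png',np.vstack(a))
E
```

```text
[0.53567028 0.04439101 0.11286346] [-2.89397352  0.11796567 -2.40522592] 14.824047918300494
shift mm now-axes [-0.6 -0.3  0.4] in target axes [-0.6 -0.3  0.4] rotvec [-0.0007  0.0014  0.0005]
q [ 0.561  0.147 -0.838  0.503 -0.478 -1.847] t 14.45
```

View pics/m5.png

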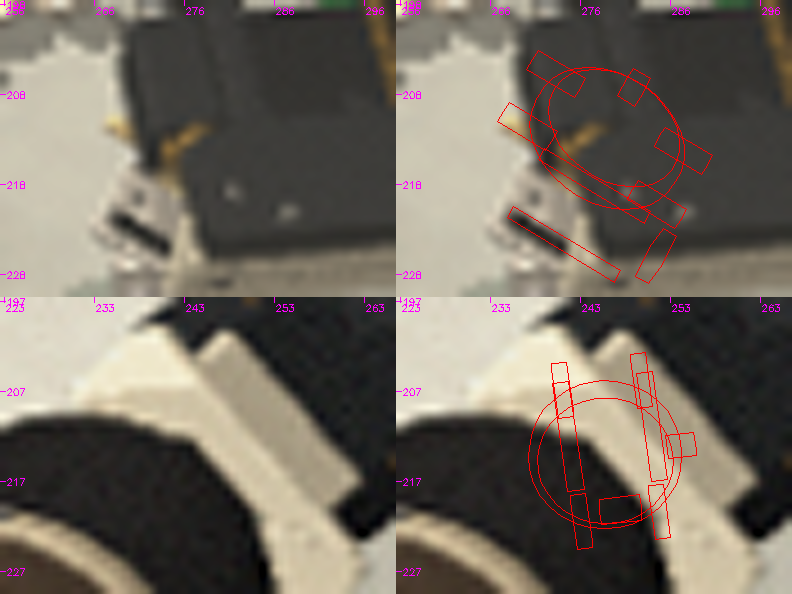

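The view is mostly blocked by the gripper. The visible lug at scene (267.6,211.5) agrees with the model to within about 1 px. Next I'll descend to just above the rails and feel for contact.

```bash
python3 - <<'E'
from h import *
st=(.552,.0425,.14)
o=bot.get_obs(); M=R.from_euler('xyz',o['tool_rot']);O,C=cradle(st)
p,r=tgt((4,.8,4),st); go(p,r)
print('cradle axes x,y,z in tool',M.inv().apply(C.as_matrix().T).round(3))
E
```

```text
shift mm now-axes [-3.6  0.1 21.1] in target axes [-3.6  0.1 21.1] rotvec [-0.0006  0.001   0.0007]
q [ 0.561  0.148 -0.838  0.503 -0.477 -1.847] t 14.55
cradle axes x,y,z in tool [[-0.794 -0.575 -0.197]
 [-0.558  0.818 -0.139]
 [ 0.241 -0.    -0.971]]
```

Call:
step_arm --pt "0 0 0 -1 0 6 -0.3" --pt "0 0 0 -1.5 0 9 -0.3" --pt "0 0 0 -1.1 0 6 -0.3" --pt "0 0 0 0 0 0 -0.3" --pt "0 0 0 0 0 0 -0.3"

```text
time_s: 15.05
tool_pos: [0.5432, 0.0444, 0.0918]
tool_rot: [-2.895, 0.116, -2.405]
force: [-1.5, 2.3, -2.9]
finger_gap: 0.0393
grasp_force: 15.0
```

Call:
step_arm --pt "0 0 0 -0.24 0 0.97 -0.3" --pt "0 0 0 -0.24 0 0.97 -0.3" --pt "0 0 0 0 0 0 -0.3" --pt "0 0 0 0 0 0 -0.3" --pt "0 0 0 0 0 0 -0.3"

```text
time_s: 15.55
tool_pos: [0.5444, 0.0447, 0.0909]
tool_rot: [-2.894, 0.118, -2.405]
force: [0.2, 1.3, -0.9]
finger_gap: 0.0396
grasp_force: 15.1
```

Call:
step_arm --pt "0 0 0 -0.24 0 0.97 -0.3" --pt "0 0 0 0 0 0 -0.3" --pt "0 0 0 0 0 0 -0.3" --pt "0 0 0 0 0 0 -0.3" --pt "0 0 0 0 0 0 -0.3"

```text
time_s: 16.05
tool_pos: [0.5448, 0.0446, 0.09]
tool_rot: [-2.894, 0.117, -2.405]
force: [-2.6, 3.2, 3.7]
finger_gap: 0.0392
grasp_force: 15.3
```

```bash
cat >> h.py <<'E'
def where(st=(.552,.0425,.14)):
    o=bot.get_obs(); M=R.from_euler('xyz',o['tool_rot']);O,C=cradle(st)
    B=np.array(o['tool_pos'])+M.apply([0,0,.0175]); print('case in cradle mm',((C.inv().apply(B-O))*1000-[0,0,5]).round(2),'F cradle',C.inv().apply(o['force']).round(2),'M',C.inv().apply(o['moment']).round(3),'grip',round(o['grasp_force'],1),'t',o['time_s'])
E
python3 - <<'E'
from h import *
where()
for i in range(4): bot.grab_frame('scene'); where()
E
```

```text
case in cradle mm [4.08 0.68 0.96] F cradle [-0.35  3.56  4.25] M [ 1.201  1.383 -0.519] grip 15.3 t 16.05
case in cradle mm [4.07 0.67 0.94] F cradle [-0.58  4.45  4.41] M [ 1.224  1.445 -0.529] grip 15.4 t 16.1
case in cradle mm [4.06 0.69 0.94] F cradle [-0.86  3.56  5.26] M [ 1.225  1.43  -0.524] grip 15.4 t 16.15
case in cradle mm [4.08 0.69 0.94] F cradle [-1.1   2.59  5.06] M [ 1.259  1.41  -0.539] grip 15.4 t 16.2
case in cradle mm [4.06 0.69 0.93] F cradle [-0.77  3.72  5.69] M [ 1.12   1.425 -0.49 ] grip 15.4 t 16.25
```

Call:
step_arm --pt "0 0 0 -0.44 0.82 -0.6 -0.3" --pt "0 0 0 -0.28 0.41 -0.07 -0.3" --pt "0 0 0 0 0 0 -0.3" --pt "0 0 0 0 0 0 -0.3" --pt "0 0 0 0 0 0 -0.3"

```text
time_s: 16.75
tool_pos: [0.5441, 0.0458, 0.0901]
tool_rot: [-2.894, 0.116, -2.406]
force: [0.2, -0.6, -2.2]
finger_gap: 0.0396
grasp_force: 15.0
```

```bash
python3 - <<'E'
from h import *
for i in range(3): bot.grab_frame('scene'); where()
E
```

```text
case in cradle mm [3.76 2.06 1.26] F cradle [-0.91 -0.34 -0.33] M [ 0.442  0.897 -0.266] grip 15.0 t 16.8
case in cradle mm [3.83 2.12 1.26] F cradle [ 0.3   0.11 -0.73] M [ 0.482  0.847 -0.246] grip 15.0 t 16.85
case in cradle mm [3.9  2.14 1.29] F cradle [-0.21 -0.96 -0.45] M [ 0.483  0.811 -0.228] grip 15.0 t 16.9
```

Call:
step_arm --pt "0 0 0 -0.12 0 0.49 -0.3" --pt "0 0 0 0 0 0 -0.3" --pt "0 0 0 -0.12 0 0.49 -0.3" --pt "0 0 0 0 0 0 -0.3" --pt "0 0 0 0 0 0 -0.3"

```text
time_s: 17.4
tool_pos: [0.5445, 0.046, 0.0898]
tool_rot: [-2.894, 0.117, -2.405]
force: [-6.8, 0.7, 8.5]
finger_gap: 0.039
grasp_force: 15.7
```

```bash
python3 - <<'E'
from h import *
for i in range(3): bot.grab_frame('scene'); where()
E
```

```text
case in cradle mm [3.94 2.09 0.82] F cradle [-2.57  2.48 11.39] M [ 0.698  2.573 -0.542] grip 15.6 t 17.45
case in cradle mm [3.93 2.06 0.8 ] F cradle [-2.59  3.41 11.45] M [ 0.684  2.648 -0.481] grip 15.6 t 17.5
case in cradle mm [3.95 2.07 0.8 ] F cradle [-3.11  2.56 10.51] M [ 0.688  2.558 -0.478] grip 15.6 t 17.55
```

Call:
step_arm --pt "0 0 0 0.2 0 -0.8 -0.3" --pt "0 0 0 -0.45 0.65 -0.11 -0.3" --pt "0 0 0 0.8 0.58 0.2 -0.3" --pt "0 0 0 0.8 0.58 0.2 -0.3" --pt "0 0 0 0 0 0 -0.3"

```text
time_s: 18.05
tool_pos: [0.5424, 0.0466, 0.0891]
tool_rot: [-2.894, 0.117, -2.405]
force: [0.1, 0.6, 0.0]
finger_gap: 0.0394
grasp_force: 15.0
```

```bash
python3 - <<'E'
from h import *
for i in range(3): bot.grab_frame('scene'); where()
E
```

```text
case in cradle mm [1.81 2.97 1.07] F cradle [-0.09  0.91  1.33] M [ 0.708  0.888 -0.281] grip 15.0 t 18.1
case in cradle mm [1.82 2.96 1.07] F cradle [0.76 0.3  0.8 ] M [ 0.645  0.954 -0.209] grip 15.0 t 18.15
case in cradle mm [1.8  2.93 1.08] F cradle [-0.11  0.23 -0.44] M [ 0.617  0.928 -0.274] grip 15.0 t 18.2
```

Call:
step_arm --pt "0 0 0 0.8 0.58 0.2 -0.3" --pt "0 0 0 0 0 0 -0.3" --pt "0 0 0 0 0 0 -0.3" --pt "0 0 0 0 0 0 -0.3" --pt "0 0 0 0 0 0 -0.3"

```text
time_s: 18.7
tool_pos: [0.5414, 0.0464, 0.0887]
tool_rot: [-2.894, 0.117, -2.405]
force: [-0.8, -0.2, -0.2]
finger_gap: 0.0393
grasp_force: 15.0
```

```bash
python3 - <<'E'
from h import *
for i in range(3): bot.grab_frame('scene'); where()
E
```

```text
case in cradle mm [0.74 2.89 1.11] F cradle [-0.2   0.37  0.41] M [ 0.546  1.085 -0.269] grip 15.0 t 18.75
case in cradle mm [0.78 2.88 1.14] F cradle [-1.17  0.22  0.92] M [ 0.513  1.044 -0.312] grip 15.0 t 18.8
case in cradle mm [0.77 2.9  1.13] F cradle [-0.18 -0.47 -0.31] M [ 0.532  1.112 -0.219] grip 15.0 t 18.85
```

Call:
step_arm --pt "0 0 0 0.8 0.58 0.2 -0.3" --pt "0 0 0 0 0 0 -0.3" --pt "0 0 0 0 0 0 -0.3" --pt "0 0 0 0 0 0 -0.3" --pt "0 0 0 0 0 0 -0.3"

```text
time_s: 19.35
tool_pos: [0.5406, 0.0463, 0.0883]
tool_rot: [-2.894, 0.117, -2.405]
force: [-1.2, 0.6, 0.0]
finger_gap: 0.0393
grasp_force: 15.0
```

```bash
python3 - <<'E'
from h import *
for i in range(2): where();bot.grab_frame('scene')
E
```

```text
case in cradle mm [-0.15  2.94  1.13] F cradle [-0.98  0.73  0.51] M [ 0.556  0.946 -0.248] grip 15.0 t 19.35
case in cradle mm [-0.14  2.97  1.11] F cradle [-0.82  0.68  0.48] M [ 0.546  0.992 -0.239] grip 15.0 t 19.4
```

Call:
step_arm --pt "0 0 0 0.8 0.58 0.2 -0.3" --pt "0 0 0 0 0 0 -0.3" --pt "0 0 0 0 0 0 -0.3" --pt "0 0 0 0 0 0 -0.3" --pt "0 0 0 0 0 0 -0.3"

```text
time_s: 19.95
tool_pos: [0.5397, 0.0462, 0.088]
tool_rot: [-2.894, 0.117, -2.405]
force: [0.2, 0.1, -1.0]
finger_gap: 0.0394
grasp_force: 15.0
```

```bash
python3 - <<'E'
from h import *
for i in range(3): where();bot.grab_frame('scene')
E
```

```text
case in cradle mm [-1.1   2.96  1.15] F cradle [-0.19  0.06 -0.96] M [ 0.661  0.847 -0.256] grip 15.0 t 19.95
case in cradle mm [-1.11  2.98  1.14] F cradle [-0.22  0.35  0.03] M [ 0.662  0.862 -0.238] grip 15.0 t 20.0
case in cradle mm [-1.07  2.98  1.15] F cradle [-1.   -0.12  0.03] M [ 0.633  0.863 -0.201] grip 15.0 t 20.05
```

Call:
step_arm --pt "0 0 0 0.6 0.43 0.15 -0.3" --pt "0 0 0 0.6 0.43 0.15 -0.3" --pt "0 0 0 0 0 0 -0.3" --pt "0 0 0 0 0 0 -0.3" --pt "0 0 0 0 0 0 -0.3"

```text
time_s: 20.6
tool_pos: [0.5393, 0.0465, 0.0879]
tool_rot: [-2.894, 0.119, -2.405]
force: [4.7, -1.5, 1.2]
finger_gap: 0.039
grasp_force: 14.7
```

```bash
python3 - <<'E'
from h import *
for i in range(2): where();bot.grab_frame('scene')
E
```

```text
case in cradle mm [-1.46  3.29  1.31] F cradle [ 4.55 -2.12 -0.83] M [-0.22  -1.084  0.317] grip 14.7 t 20.6
case in cradle mm [-1.57  3.26  1.27] F cradle [ 3.31 -1.39 -2.17] M [-0.259 -1.088  0.215] grip 14.7 t 20.65
```

Call:
step_arm --pt "0 0 0 -0.12 0 0.5 -0.3" --pt "0 0 0 0 0 0 -0.3" --pt "0 0 0 0 0 0 -0.2" --pt "0 0 0 0 0 0 -0.08" --pt "0 0 0 0 0 0 0" --newtons 5

```text
time_s: 21.2
tool_pos: [0.5385, 0.046, 0.0869]
tool_rot: [-2.894, 0.117, -2.406]
force: [-0.3, 1.1, 0.6]
finger_gap: 0.0425
grasp_force: 0.4
```

Call:
step_arm --pt "0 0 0 0 0 0 0.2" --pt "0 0 0 0 0 0 0.3" --pt "0 0 0 0 0 -10 0.3" --pt "0 0 0 0 0 -30 0.3" --pt "0 0 0 0 0 -40 0.3"

```text
time_s: 21.7
tool_pos: [0.5168, 0.0536, 0.1624]
tool_rot: [-2.896, 0.111, -2.406]
force: [1.3, 0.3, 0.4]
finger_gap: 0.0571
grasp_force: 0.0
```

Call:
step_arm --pt "0 0 0 0 0 -40 0.3" --pt "0 0 0 0 40 -10 0.3" --pt "0 0 0 0 45 0 0.3" --pt "0 0 0 0 45 0 0.3" --pt "0 0 0 0 45 0 0.3"

```text
time_s: 22.2
tool_pos: [0.3946, 0.1892, 0.1691]
tool_rot: [-2.894, 0.117, -2.406]
force: [0.8, 0.9, -0.6]
finger_gap: 0.0571
grasp_force: 0.0
```

```bash
python3 - <<'E'
from fit import *
im={n:bot.grab_frame(n)[:,:,::-1].copy() for n in('scene','top')}
for n in im: cv2.imwrite(f'pics/{n}6.png',im[n])
O,C=cradle(); pol=[(P-[0,.0016,.024])@C.as_matrix().T+O for P in watch_sil([0,0,0])]; a=[]
for n in im:
    u,v=proj(n,O)[0].astype(int)
    a+=[np.hstack([crop(im[n],u-22,v-16,44,33,9),ov(im,n,u-22,v-16,44,33,9,pol)])]
cv2.imwrite('pics/m6.png',np.vstack(a))
o=bot.get_obs();print(o['tool_pos'],o['tool_rot'],o['q'])
E
```

```text
[0.39356549 0.19160634 0.1685171 ] [-2.89384123  0.11607766 -2.39917295] [ 1.12999581 -0.0591999  -0.86790544  0.38939248 -0.78926286 -2.25260116]
```

View pics/m6.png

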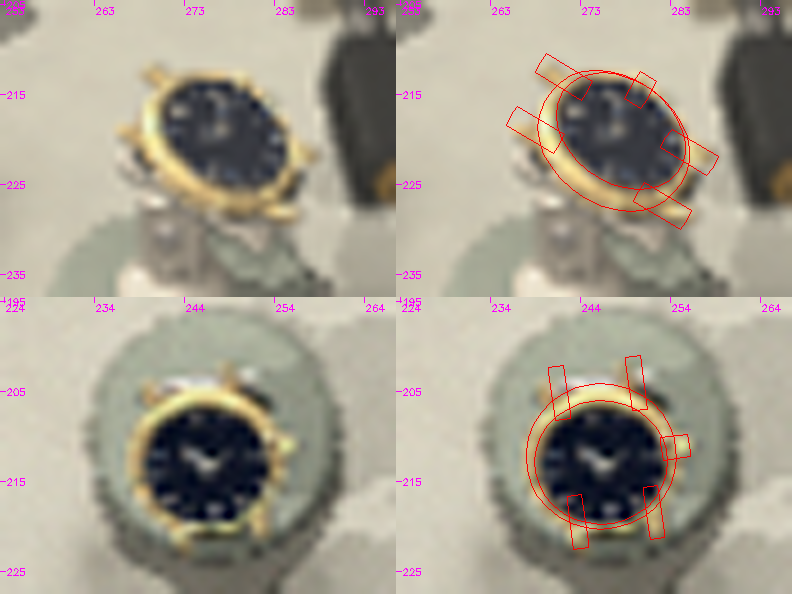

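The watch is seated. In the top view its lower lugs at (243,220) and (252,219) straddle the tongue, the case lies on the rails and the crown is on the right at (255,211). Next comes the pen: I'll check the lamp's clearance and measure the dial centre.

```bash
python3 - <<'E'
from fit import *
from kin import ik
for n in('scene','top'):
    K_,r,t=cam(n); print(n,'cam pos',(-R.from_rotvec(r).as_matrix().T@t).round(3))
for z in(.1,.2,.3,.4,.5,.6,.7): X=onz('top',(200,140),z); print(z,X[:2].round(3),proj('scene',X).round(0))
im={n:cv2.imread(f'pics/{n}6.png').astype(float) for n in('top','scene')}
O,C=cradle()
dk=lambda c:np.clip(1.3-c.max(2)/140,0,1)
u0={'top':(236,204,20,18),'scene':(266,209,22,17)}
vs=[(n,dk(im[n][v:v+h,u:u+w]),u,v) for n,(u,v,w,h) in u0.items()]
dl=lambda p:[(disc(0,0,15.5,8.7)+[p[0],p[1],0])@C.as_matrix().T+O]
for V in(vs,vs[:1],vs[1:]): print('dial in cradle',*fit(V,dl,np.array([0.,0.]),np.array([.003,.003])))
o=bot.get_obs()
for ph in(8,12,16):
  T=R.from_euler('z',.015)*R.from_euler('y',ph,degrees=True)*R.from_euler('x',180,degrees=True)*R.from_euler('z',180,degrees=True)
  print(ph,T.as_euler('xyz'),ik(np.array([.509,.273,.138]),T,o['q'])); go([.509,.273,.24],T.as_euler('xyz'))
  T=C*R.from_euler('y',ph,degrees=True)*R.from_euler('x',180,degrees=True)*R.from_euler('z',180,degrees=True)
  print(ik(O+C.apply([-.001,.003,.137]),T,o['q']),T.as_euler('xyz'))
E
```

```text
scene cam pos [0.176 0.729 0.817]
top cam pos [ 0.467 -0.024  1.385]
0.1 [0.717 0.156] [[185. 217.]]
0.2 [0.697 0.142] [[190. 182.]]
0.3 [0.678 0.128] [[196. 141.]]
0.4 [0.659 0.114] [[202.  94.]]
0.5 [0.639 0.1  ] [[210.  39.]]
0.6 [0.62  0.086] [[219. -26.]]
0.7 [0.6   0.072] [[ 229. -103.]]
dial in cradle [-0.00093133 -0.00019474] -0.8628492973292743
dial in cradle [-0.00094267 -0.00017657] -0.8332802503583636
dial in cradle [0.00036928 0.00032951] -0.8974580951982789
8 [-3.14159265 -0.13962634 -3.12659265] [array([ 0.76648759,  0.36266026, -0.20853298, -0.1073385 , -1.10442311,
       -2.26907429])]
shift mm now-axes [-147.4  -30.9  -48.7] in target axes [-105.6   79.7  -87. ] rotvec [-0.244   0.3334  0.6953]
q [ 1.13  -0.059 -0.868  0.389 -0.789 -2.253] t 22.3
[array([ 0.56625091, -0.07402964, -0.76721764,  0.20948921, -0.61688313,
       -2.1523316 ])] [-3.14159265  0.29670597 -3.00159265]
12 [-3.14159265 -0.20943951 -3.12659265] [array([ 0.73740011,  0.39950618, -0.14371397, -0.14935888, -1.18978134,
       -2.22642311])]
shift mm now-axes [-147.4  -30.9  -48.7] in target axes [-99.2  79.7 -94.2] rotvec [-0.2687  0.4     0.6879]
q [ 1.13  -0.059 -0.868  0.389 -0.789 -2.253] t 22.3
[array([ 0.54540061, -0.0345432 , -0.6854597 ,  0.13473576, -0.71571991,
       -2.06894162])] [-3.14159265  0.2268928  -3.00159265]
16 [-3.14159265 -0.27925268 -3.12659265] [array([ 0.71036118,  0.43735364, -0.0818546 , -0.18645732, -1.27345066,
       -2.19163921])]
shift mm now-axes [-147.4  -30.9  -48.7] in target axes [ -92.4   79.7 -100.9] rotvec [-0.2933  0.4666  0.6798]
q [ 1.13  -0.059 -0.868  0.389 -0.789 -2.253] t 22.3
[array([ 0.52336113,  0.00618205, -0.61159923,  0.08014652, -0.80917531,
       -2.00536967])] [-3.14159265  0.15707963 -3.00159265]
```

Call:
step_arm --pt "-0.0448 0.0667 0.1147 0 0 -16 0.3" --pt "-0.0448 0.0667 0.1147 0 0 -20 0.3" --pt "-0.0448 0.0667 0.1147 0 0 -20 0.3" --pt "-0.0448 0.0667 0.1147 0 0 -20 0.3" --pt "-0.0448 0.0667 0.1147 0 0 -20 0.3"

```text
time_s: 22.8
tool_pos: [0.3877, 0.1986, 0.2648]
tool_rot: [-3.12, -0.147, -3.019]
force: [-0.3, -0.5, 0.6]
finger_gap: 0.0571
grasp_force: 0.0
```

Call:
step_arm --pt "-0.0448 0.0667 0.1147 0 0 -5 0.3" --pt "0 0 0 0 0 0 0.3" --pt "0 0 0 0 0 0 0.3" --pt "0 0 0 0 0 0 0.3" --pt "0 0 0 0 0 0 0.3"

```text
time_s: 23.3
tool_pos: [0.3879, 0.1983, 0.2686]
tool_rot: [3.141, -0.209, -3.131]
force: [0.6, -0.0, 0.0]
finger_gap: 0.0571
grasp_force: 0.0
```

```bash
cat >> h.py <<'E'
PH=12
def pent(p):
    return np.array(p),(R.from_euler('z',.015)*R.from_euler('y',PH,degrees=True)*R.from_euler('x',180,degrees=True)*R.from_euler('z',180,degrees=True)).as_euler('xyz')
E
python3 - <<'E'
from h import *
o=bot.get_obs();print(o['tool_pos'],o['tool_rot'],o['finger_gap'])
go(*pent([.509,.274,.22]));go(*pent([.509,.274,.138]))
print(onz('scene',(172,262),0),onz('top',(185,165),.15))
E
```

```text
[0.38786794 0.19830588 0.26860102] [ 3.14147267 -0.20897509 -3.13069389] 0.057074784489672334
shift mm now-axes [-129.4   74.4   22.3] in target axes [-129.7   73.9   22.1] rotvec [ 0.001   0.0005 -0.004 ]
q [ 0.793  0.063 -0.272 -0.149 -1.387 -2.314] t 23.3
shift mm now-axes [-146.4   74.4  102.5] in target axes [-146.7   73.9  102.3] rotvec [ 0.001   0.0005 -0.004 ]
q [ 0.793  0.063 -0.272 -0.149 -1.387 -2.314] t 23.3
[0.73002121 0.21333891 0.        ] [0.64810891 0.18250768 0.15      ]
```

Call:
step_arm --pt "0 0 -0.004 -20 12 0 0.3" --pt "0 0 0 -38 22 0 0.3" --pt "0 0 0 -40 23 5 0.3" --pt "0 0 0 -26 15 8 0.3" --pt "0 0 0 -6 3 10 0.3"

```text
time_s: 23.8
tool_pos: [0.5113, 0.2766, 0.2174]
tool_rot: [3.142, -0.21, -3.127]
force: [-1.3, 0.1, 0.1]
finger_gap: 0.0568
grasp_force: 0.0
```

Call:
step_arm --pt "0 0 0 -3 0 14 0.3" --pt "0 0 0 -4 0 20 0.3" --pt "0 0 0 -4 0 20 0.3" --pt "0 0 0 -3 0 14 0.3" --pt "0 0 0 0 0 0 0.3"

```text
time_s: 24.3
tool_pos: [0.5079, 0.2743, 0.1485]
tool_rot: [-3.141, -0.212, -3.129]
force: [0.4, 0.1, 0.3]
finger_gap: 0.0566
grasp_force: 0.0
```

```bash
python3 - <<'E'
from h import *
o=bot.get_obs();print(o['tool_pos'],o['tool_rot'],o['force'])
go(*pent([.509,.275,.138]))
E
```

```text
[0.50793388 0.2742945  0.14852139] [-3.1414615  -0.21182363 -3.12864603] [0.39147736 0.14588101 0.30257008]
shift mm now-axes [-3.3  0.7 10.1] in target axes [-3.2  0.7 10.1] rotvec [ 0.0003 -0.0024 -0.002 ]
q [ 0.739  0.39  -0.131 -0.15  -1.213 -2.233] t 24.3
```

Call:
step_arm --pt "0 0 0 -3.2 0.7 10 0.1" --pt "0 0 0 0 0 0 -0.2" --pt "0 0 0 0 0 0 -0.45" --pt "0 0 0 0 0 0 -0.55" --pt "0 0 0 0 0 0 -0.65" --newtons 4

```text
time_s: 24.8
tool_pos: [0.511, 0.276, 0.1403]
tool_rot: [3.139, -0.208, -3.129]
force: [0.7, -0.4, -0.6]
finger_gap: 0.0222
grasp_force: 0.0
```

Call:
step_arm --pt "0 0 0 0 0 0 -0.8" --pt "0 0 0 0 0 0 -0.8" --pt "0 0 0 0 0 0 -0.8" --pt "0 0 0 0 0 0 -0.8" --pt "0 0 0 0 0 0 -0.8"

```text
time_s: 25.3
tool_pos: [0.5109, 0.2757, 0.14]
tool_rot: [3.14, -0.209, -3.129]
force: [0.7, -2.9, 3.1]
finger_gap: 0.0188
grasp_force: 4.0
```

```bash
python3 - <<'E'
from h import *
for i in range(2):
    o=bot.get_obs();print(o['tool_pos'],o['tool_rot'],o['force'],o['moment'],o['finger_gap'],o['grasp_force']);bot.grab_frame('top')
E
```

```text
[0.5109094  0.27565443 0.13999848] [ 3.14013255 -0.208905   -3.12876892] [ 0.74362409 -2.88337876  3.08147392] [-1.06658666 -0.61042707  0.1914861 ] 0.018783353260842007 4.007437080144882
[0.51089185 0.27569011 0.13998429] [ 3.14005899 -0.20893033 -3.12880609] [ 0.1381857  -2.61201737  3.47767834] [-1.09559967 -0.63466516  0.21227307] 0.01842556188020514 4.009821005165577
```

Call:
step_arm --pt "0 0 0 0 -0.7 0 -0.8" --pt "0 0 0 0 0 0 -0.8" --pt "0 0 0 0 0 0 -0.8" --pt "0 0 0 0 0 0 -0.8" --pt "0 0 0 0 0 0 -0.8" --newtons 25

```text
time_s: 25.9
tool_pos: [0.5109, 0.2751, 0.1399]
tool_rot: [3.14, -0.209, -3.129]
force: [1.3, -3.2, 6.2]
finger_gap: 0.0178
grasp_force: 25.0
```

Call:
step_arm --pt "0 0 0 0.6 0 -3 -0.8" --pt "0 0 0 1.9 0 -9 -0.8" --pt "0 0 0 2.1 0 -10 -0.8" --pt "0 0 0 2.1 0 -10 -0.8" --pt "0 0 0 2.1 0 -10 -0.8"

```text
time_s: 26.4
tool_pos: [0.5112, 0.2759, 0.1841]
tool_rot: [3.138, -0.208, -3.128]
force: [0.4, 0.5, -0.5]
finger_gap: 0.0179
grasp_force: 25.0
```

Call:
step_arm --pt "0 0 0 2.1 0 -10 -0.8" --pt "0 0 0 3.1 0 -15 -0.8" --pt "0 0 0 4 0 -20 -0.8" --pt "0 0 0 5 0 -25 -0.8" --pt "0 0 0 4 0 -20 -0.8"

```text
time_s: 26.9
tool_pos: [0.512, 0.2753, 0.2768]
tool_rot: [3.138, -0.208, -3.128]
force: [0.6, 0.5, -0.6]
finger_gap: 0.0178
grasp_force: 25.0
```

```bash
cat >> h.py <<'E'
L=.130
def tipt(c,st=(.552,.0435,.14)):
    # TCP pose for the pen tip (fully out) at cradle coords c mm, pen along cradle z
    O,C=cradle(st); T=C*R.from_euler('y',PH,degrees=True)*R.from_euler('x',180,degrees=True)*R.from_euler('z',180,degrees=True)
    return O+C.apply(np.array(c)/1000+[0,0,L]),T.as_euler('xyz')
def tip():
    o=bot.get_obs(); M=R.from_euler('xyz',o['tool_rot']); A=M*(R.from_euler('y',PH,degrees=True)*R.from_euler('x',180,degrees=True)*R.from_euler('z',180,degrees=True)).inv()
    return np.array(o['tool_pos'])-A.apply([0,0,L]),A
E
python3 - <<'E'
from h import *
o=bot.get_obs();print(o['tool_pos'],o['tool_rot'],tip()[0])
p,r=tipt((-1,2,40));print(p);go(p,r)
p,r=tipt((-1,2,25));print(p);go(p,r)
E
```

```text
[0.51201546 0.27530737 0.27677815] [ 3.13846768 -0.20754284 -3.12831209] [0.51225685 0.27570798 0.146779  ]
[0.47572044 0.0347703  0.21964971]
shift mm now-axes [  26.9 -240.2   63.3] in target axes [  80.6 -233.1   40. ] rotvec [ 0.0018 -0.4337 -0.1284]
q [ 0.737  0.3    0.039 -0.14  -1.466 -2.269] t 26.9
[0.48199769 0.0356549  0.20605509]
shift mm now-axes [  17.9 -239.5   75.3] in target axes [  77.5 -233.1   54.7] rotvec [ 0.0018 -0.4337 -0.1284]
q [ 0.737  0.3    0.039 -0.14  -1.466 -2.269] t 26.9
```

Call:
step_arm --pt "0 0 0 2 -18 0 -0.8" --pt "0 0 0 4 -38 0 -0.8" --pt "0 0 0 4 -44 0 -0.8" --pt "0 0 0 4 -44 0 -0.8" --pt "0 0 0 4 -44 0 -0.8"

```text
time_s: 27.4
tool_pos: [0.4957, 0.0849, 0.278]
tool_rot: [3.139, -0.209, -3.128]
force: [1.4, -0.4, -1.0]
finger_gap: 0.0179
grasp_force: 25.0
```

Call:
step_arm --pt "0 0 0 4 -34 0 -0.8" --pt "0.0003 -0.06 -0.018 2 -16 0 -0.8" --pt "0.0005 -0.12 -0.0355 2 -2 0 -0.8" --pt "0.0005 -0.12 -0.0355 0 0 0 -0.8" --pt "0.0005 -0.12 -0.0355 0 0 0 -0.8"

```text
time_s: 27.9
tool_pos: [0.4894, 0.0341, 0.2798]
tool_rot: [3.141, 0.217, -3.005]
force: [-0.1, -0.1, -0.8]
finger_gap: 0.0177
grasp_force: 25.0
```

Call:
step_arm --pt "0 -0.0137 -0.004 0 0 0 -0.8" --pt "0 0 0 0 0 0 -0.8" --pt "0 0 0 0 0 0 -0.8" --pt "0 0 0 0 0 0 -0.8" --pt "0 0 0 0 0 0 -0.8"

```text
time_s: 28.4
tool_pos: [0.49, 0.0348, 0.2791]
tool_rot: [-3.14, 0.224, -3.002]
force: [0.1, -0.1, -0.3]
finger_gap: 0.0181
grasp_force: 25.0
```

```bash
python3 - <<'E'
from h import *
o=bot.get_obs();print(o['tool_pos'],o['tool_rot'],tip()[0])
p,r=tipt((-1,2,25));print(p);go(p,r)
E
```

```text
[0.49004337 0.034804   0.27905524] [-3.14021785  0.22380282 -3.00197387] [0.54411265 0.04222599 0.16106614]
[0.48199769 0.0356549  0.20605509]
shift mm now-axes [23.9  2.1 69.4] in target axes [24.1  2.  69.4] rotvec [-0.0015 -0.0031 -0.0004]
q [ 0.54  -0.113 -0.527  0.108 -0.954 -2.025] t 28.4
```

Call:
step_arm --pt "-0.0015 -0.0031 0 5 1 15 -0.8" --pt "0 0 0 7 1 20 -0.8" --pt "0 0 0 7 0 20 -0.8" --pt "0 0 0 5 0 14 -0.8" --pt "0 0 0 0 0 0 -0.8"

```text
time_s: 28.9
tool_pos: [0.4803, 0.0349, 0.2043]
tool_rot: [-3.141, 0.223, -3.002]
force: [-1.0, 0.1, -1.0]
finger_gap: 0.0179
grasp_force: 25.0
```

Call:
step_arm --pt "0 0 0 0 0 0 -0.8" --pt "0 0 0 0 0 0 -0.8" --pt "0 0 0 0 0 0 -0.8" --pt "0 0 0 0 0 0 -0.8" --pt "0 0 0 0 0 0 -0.8"

```text
time_s: 29.4
tool_pos: [0.4815, 0.0356, 0.2071]
tool_rot: [3.141, 0.229, -3.001]
force: [-0.5, -0.1, -0.4]
finger_gap: 0.018
grasp_force: 25.0
```

```bash
python3 - <<'E'
from fit import *
o=bot.get_obs();print(o['tool_pos'],o['tool_rot'])
im={n:bot.grab_frame(n)[:,:,::-1].copy() for n in('scene','top')}
for n in im: cv2.imwrite(f'pics/{n}7.png',im[n])
t,A=tip(); O,C=cradle(); print('tip in cradle',(C.inv().apply(t-O)*1000).round(2))
pen=[np.vstack([disc(0,0,1.6,0),disc(0,0,1.6,10)])@A.as_matrix().T+t,np.vstack([disc(0,0,3,10),disc(0,0,7.5,40)])@A.as_matrix().T+t,box(-12,12,-9,9,40,152)@A.as_matrix().T+t]
a=[]
for n,uv in(('scene',(278,208)),('top',(246,205))):
    u,v=uv
    a+=[np.hstack([crop(im[n],u-22,v-18,44,36,9)[:297],ov(im,n,u-22,v-18,44,36,9,pen)[:297]])]
cv2.imwrite('pics/m7.png',np.vstack(a))
E
```

```text
[0.48149741 0.03558631 0.20710884] [ 3.14088542  0.22898927 -3.00148955]
tip in cradle [-0.95  2.07 26.05]
```

View pics/m7.png

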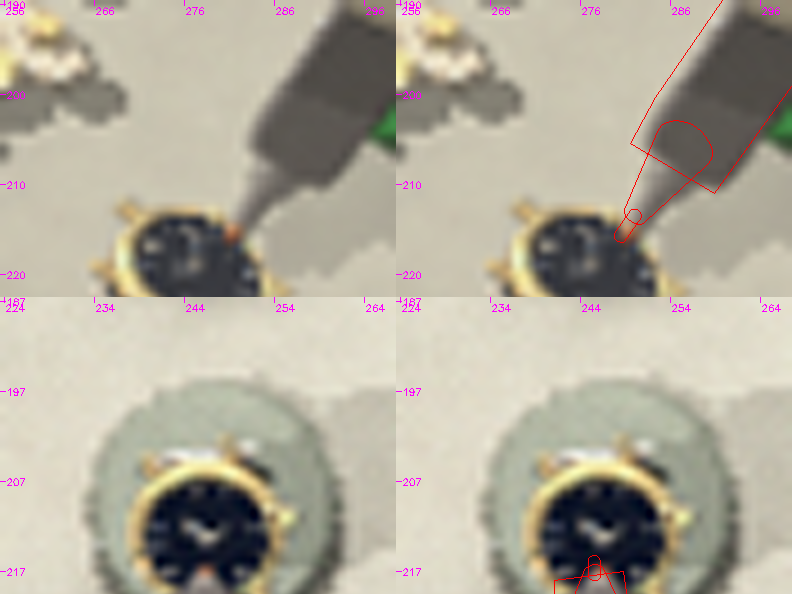

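The scene view shows the copper tip at (281.3,215.6), and the top view shows it at (246.3,217.2). The model is off by about (+0.4,0) px and (+0.8,+0.8) px respectively. I'll remove that camera bias from the dial centre.

```bash
python3 - <<'E'
from fit import *
O,C=cradle()
ds=proj('scene',O+C.apply([.00037,.00033,.0087]))[0]; dt=proj('top',O+C.apply([-.00094,-.00018,.0087]))[0]
print('dial px',ds,dt)
for bs,bt in(((.4,0),(.8,.8)),((.7,-.1),(.8,.6)),((0,0),(0,0))):
    X=tri(ds-bs,dt-bt); print((C.inv().apply(X-O)*1000).round(2))
im={n:cv2.imread(f'pics/{n}7.png').astype(float) for n in('scene','top')}
for n,(u,v) in(('scene',(281,215)),('top',(246,217))):
    w=im[n][v-4:v+5,u-4:u+5]; r=np.clip(w[:,:,2]-w[:,:,1]-22,0,None); g=np.mgrid[v-4:v+5,u-4:u+5]
    print(n,'copper',(g[1]*r).sum()/r.sum(),(g[0]*r).sum()/r.sum(),r.max(),r.astype(int).tolist() if n=='top' else '')
t,A=tip()
for z in(0,.002,.004): print(z,proj('scene',t+A.apply([0,0,z])),proj('top',t+A.apply([0,0,z])))
E
```

```text
dial px [277.10538184 219.21849531] [246.3701132  213.05578368]
[1.4  1.43 9.07]
[1.29 1.63 8.88]
[-0.32 -0.04  8.79]
scene copper 281.15584415584414 215.3116883116883 27.0 
top copper 246.3793103448276 217.0 18.0 [[0, 0, 0, 0, 0, 0, 0, 0, 0], [0, 0, 0, 0, 0, 0, 0, 0, 0], [0, 0, 0, 0, 0, 0, 0, 0, 0], [0, 0, 0, 0, 0, 0, 0, 0, 0], [0, 0, 0, 0, 18, 11, 0, 0, 0], [0, 0, 0, 0, 0, 0, 0, 0, 0], [0, 0, 0, 0, 0, 0, 0, 0, 0], [0, 0, 0, 0, 0, 0, 0, 0, 0], [0, 0, 0, 0, 0, 0, 0, 0, 0]]
0 [[280.32520484 215.75986194]] [[245.48935614 215.80473733]]
0.002 [[280.67533533 215.26466781]] [[245.49393573 216.11350873]]
0.004 [[281.02641243 214.76813489]] [[245.49852853 216.4231701 ]]
```

```bash
python3 - <<'E'
from fit import *
I={(n,k):cv2.imread(f'pics/{n}{k}.png').astype(float) for n in('scene','top') for k in(6,7)}
t,A=tip(); O,C=cradle()
for n,(u,v) in(('scene',(262,196)),('top',(236,210))):
    w=np.abs(I[n,7]-I[n,6]).max(2)[v:v+30:2,u:u+40:2].astype(int); print(n,u,v); print('\n'.join(' '.join(f'{x:3d}' for x in r) for r in w))
    print(proj(n,t+A.apply([[0,0,0],[0,0,.01],[0,0,.04],[0,0,.111],[0,0,.13]])).round(1).tolist())
def model(p):
    B=A*R.from_euler('xy',[p[2],p[3]]); M=B.as_matrix(); s=p[4]*1000
    q=t+A.apply([p[0],p[1],0])
    return [P@M.T+q for P in(np.vstack([disc(0,0,1.6,0),disc(0,0,1.6,10)]),np.vstack([disc(0,0,3,10),disc(0,0,7.5,40)]),box(-12+s,12-s,-9,9,40,70),box(-12,12,-9+s,9-s,40,70))]
def feat(n,u,v,w,h,thr):
    d=np.abs(I[n,7]-I[n,6]).max(2)[v:v+h,u:u+w]; return (n,np.clip(d-thr,0,40),u,v)
vs=[feat('scene',272,200,21,19,45),feat('top',238,211,18,14,30)]
for V in(vs,vs[:1],vs[1:]): 
    p,c=fit(V,model,np.array([0,0,0,0,.001]),np.array([.003,.003,.04,.04,.001])); print((p[:2]*1000).round(2),np.degrees(p[2:4]).round(2),p[4],c)
E
```

```text
scene 262 196
  8   8   7   8   8   7   7   9   7   9  10   8   4  59  32  11  15  13  14  26
  9   5   5   8  10   7   8   8   9   8   8   7  11   7  22  15  14  15  17  29
  5   6   6   4   8  10   8   8   7   7   9   8  38  46  17  24  26  26  16  39
  8   6   5   6   7   9   8   9   8   8   8  25  75  45  12  30  16  13  12  78
  9   8  10   9   8  11   9   9   7   8   5  76  59  44  13  13  21  37  55  58
  7   8   9   8   8   9   8   9   7   8   7  88  61  48  60  44   7  27  19  33
  7   9   8   7   8   7   8   9   8   7   7  39  84 117  79  21  30  67  79 128
  8   7   9   9   8   9   9   8   8   7   4  61  99 107  26  51 115 114 115 106
  8   7   9   9   7   7   7   8   8   7  22  92  78  16 121 111 113 112 112  99
  9   8   7  10   8   6   3   3   1   6  64  89  25  27 121 105 110 110 110 100
  8   8   8   8   7   3   1   1   4  13  81   1  35   3 120 103 109 109 118 113
  9   9   9   7   7   3   1   2   1   1   5   4  35  41 115 112 113 140 139 143
  8   8   5   7   8   3   3   3   2   2   1   2  27  29 113 120 133 138 138 138
  7   8   8   3   9   6   2   2   3   3   3   
[... 1003 characters left out ...]
154
137  98  41  26  38  13  17  22  35  54 115 122 115  89  58  12  14  53  59  84
135 130 124 116  61   5  53  38  59 118  78  67  67  44  35  41  45 159 154 152
 47  75 115  97  51  46  44  56  46  80  65  58  48  28  33  35  30 166 156 149
148 131 137 100  68  68  48  46  42  79  34  61  40  36  24  28  21 161 150 156
149 136 143 105  48  40  52  49  47 103 137 114  24  33  31  28  30 147 149 147
[[245.5, 215.8], [245.5, 217.4], [245.6, 222.2], [245.8, 234.4], [245.8, 237.9]]
[-2.27 -0.1 ] [ 1.51 -1.2 ] 0.0012766789857910205 -0.5573969587849731
[-19.11   0.37] [-25.54  13.47] -1.6450169336547707e-06 -0.6582556471873401
[-2.16 -0.78] [ 1.33 -1.55] 0.0019269026334272489 -0.7098750734869691
```

```bash
python3 - <<'E'
from fit import *
I={(n,k):cv2.imread(f'pics/{n}{k}.png').astype(float) for n in('scene','top') for k in(0,6,7)}
t,A=tip(); O,C=cradle()
d=np.abs(I['scene',7]-I['scene',0]).max(2)
w=d[190:216,274:304].astype(int); print('\n'.join(f'{190+i} '+' '.join(f'{x:3d}' for x in r) for i,r in enumerate(w) if i%2==0))
# left/right edge positions of the body along its axis, measured vs model: nose + body edges, sub-pixel threshold crossing perpendicular to projected axis
g=I['scene',7].max(2)
p0,p1=proj('scene',t+A.apply([[0,0,.0],[0,0,.1]])); ax=(p1-p0)/np.linalg.norm(p1-p0); nr=np.array([-ax[1],ax[0]])
for z in(.012,.018,.024,.030,.036,.045,.055,.065,.075,.085):
    c=proj('scene',t+A.apply([0,0,z]))[0]; s=np.arange(-12,12.01,.25); q=(c+s[:,None]*nr).astype(np.float32)
    v=cv2.remap(g.astype(np.float32),q[:,0].reshape(1,-1),q[:,1].reshape(1,-1),cv2.INTER_LINEAR)[0]
    print(z,c.round(1),v[::3].astype(int).tolist())
print(nr)
E
```

```text
190   9   9   8   8   9   8   8  10   8   7   8   8   8   8   7   8   9  10   1  45  57  39  64  82  80  79  87  93  87  80
192   8  10   8   8   7   9   7   8   8   7   8   8   9   8   8   9   8  11  46  70  78  84  74  52  52  56  72  86  88  92
194   7   8   8   8   8   9   9   8   7   8   8   9   9   9   9   9  32  64  80  82  78  80  78  79  68  76  84  63  47  58
196   9   9   7   8   8   9   8   9   7   8   8   6   9  10   1  55  98  91  85  81  79  80  78  78  78  75  75  76  73  61
198   9   9   9   7   8   8   9   8   7   9  10   9   6  11  69 114 127  94  93  88  82  79  78  77  76  78  82  61  21  15
200   9   8   9   8   9  10   8   8   7   9   9   7  41  80 101 113 119  92  76  82  92  87  80  79  81  83  60  23  13  15
202   7   8   8   7   9   8   7   9   9  12  11  59  93 103 105 104 103 108  67  25  51  71  86  91  91  47  18  13  17  15
204   8   8   7   8   7   8   8   8  12   6  57  98 103 102 103 103 105 106 107 110  71  35  21  20  18  17  22  24  27  27
206   9   8   8   8   9   8   8   8  11  20  71 100 104 106 104 105 106 106 106 106 112  97  34  16  11   9 
[... 1613 characters left out ...]
0.3 201.6] [201, 202, 202, 202, 203, 203, 204, 204, 203, 191, 152, 118, 98, 90, 88, 90, 91, 91, 91, 90, 91, 91, 90, 89, 94, 131, 167, 172, 176, 175, 171, 179, 177]
0.065 [292.2 199. ] [199, 200, 201, 201, 202, 203, 203, 204, 203, 197, 159, 117, 89, 79, 79, 79, 80, 80, 80, 79, 78, 79, 81, 81, 79, 86, 111, 128, 119, 105, 99, 96, 87]
0.075 [294.1 196.2] [200, 201, 202, 201, 202, 202, 201, 202, 201, 190, 153, 112, 87, 77, 79, 79, 79, 79, 79, 79, 80, 80, 80, 79, 77, 90, 119, 139, 139, 137, 136, 135, 134]
0.085 [296.1 193.5] [183, 191, 189, 194, 192, 195, 201, 202, 202, 189, 155, 111, 88, 76, 76, 79, 77, 78, 78, 78, 78, 79, 79, 79, 79, 94, 115, 124, 131, 137, 136, 136, 135]
[0.81651572 0.57732319]
```

```bash
python3 - <<'E'
from fit import *
t,A=tip(); O,C=cradle(); nr=np.array([.8165,.5773])
J=[]
for e in np.eye(3)[:2]:
    d=C.apply(e*.001); J.append([(proj('scene',t+d)-proj('scene',t))[0]@nr,(proj('top',t+d)-proj('top',t))[0,0]])
J=np.array(J).T; print(J)
I=cv2.imread('pics/top7.png'); 
for v in range(215,226): print(v,I[v,236:258].max(1).tolist())
print(proj('top',t+A.apply([[0,0,0],[0,0,.01],[0,0,.04]])))
# symmetric centre of dial in top7 and scene6/7: gold+dark case ring rows
I6=cv2.imread('pics/top7.png').astype(int)
for v in (210,212,214): print('top dial row',v,I6[v,236:258].max(1).tolist())
for s in([-1.83,0],[-1.83,.3],[-1.83,-.3],[-1.3,0]): print(s,np.linalg.solve(J,s))
E
```

```text
[[-0.43684445  0.04361515]
 [-0.05388854 -0.41183387]]
215 [172, 186, 185, 144, 89, 58, 46, 40, 39, 36, 40, 40, 36, 42, 38, 34, 45, 80, 133, 145, 152, 151]
216 [159, 182, 168, 223, 168, 31, 34, 40, 35, 38, 40, 42, 40, 32, 38, 36, 37, 134, 142, 133, 147, 148]
217 [122, 165, 183, 222, 189, 87, 101, 79, 38, 66, 155, 118, 39, 36, 96, 80, 89, 158, 167, 172, 172, 174]
218 [111, 125, 170, 183, 181, 148, 77, 44, 51, 124, 176, 144, 66, 39, 69, 104, 190, 172, 150, 172, 178, 145]
219 [115, 126, 151, 170, 171, 195, 198, 125, 94, 135, 133, 131, 113, 67, 110, 167, 203, 163, 154, 182, 147, 100]
220 [154, 98, 120, 132, 160, 183, 153, 125, 122, 124, 123, 119, 121, 94, 96, 110, 205, 171, 139, 140, 106, 75]
221 [156, 115, 116, 104, 113, 144, 132, 119, 129, 113, 116, 116, 118, 94, 74, 98, 163, 141, 98, 91, 101, 113]
222 [145, 110, 110, 110, 101, 116, 113, 112, 96, 111, 144, 150, 125, 80, 91, 96, 101, 111, 83, 97, 119, 119]
223 [179, 139, 110, 111, 115, 114, 103, 142, 174, 180, 182, 185, 146, 89, 90, 98, 65, 78, 80, 74, 72, 66]
224 [186, 181, 141, 109, 113, 118, 95, 149, 183, 183, 191, 191, 148, 89, 56, 41, 34, 36, 38, 36, 34, 30]
225 [163, 152, 173, 184, 150, 112, 96, 140, 181, 188, 185, 188, 157, 93, 47, 34, 42, 47, 47, 43, 46, 47]
[[245.48935614 215.80473733]
 [245.51238668 217.3575328 ]
 [245.58352278 222.15376579]]
top dial row 210 [177, 183, 187, 206, 147, 45, 34, 38, 40, 36, 40, 39, 40, 39, 37, 34, 43, 207, 206, 198, 183, 155]
top dial row 212 [184, 181, 210, 174, 85, 89, 68, 37, 100, 135, 88, 24, 62, 54, 40, 65, 74, 111, 178, 186, 150, 144]
top dial row 214 [186, 187, 208, 177, 81, 79, 55, 35, 32, 36, 87, 77, 38, 37, 42, 41, 43, 45, 162, 171, 151, 154]
[-1.83, 0] [ 4.13511193 -0.54108016]
[-1.83, 0.3] [ 4.06332048 -1.26013531]
[-1.83, -0.3] [4.20690339 0.17797498]
[-1.3, 0] [ 2.93751121 -0.38437389]
```

```bash
python3 - <<'E'
from h import *
p,r=tipt((2.1,1.4,13.5)); go(p,r)
O,C=cradle(); M=R.from_euler('xyz',bot.get_obs()['tool_rot']); print(M.inv().apply(C.as_matrix().T).round(3))
E
```

```text
shift mm now-axes [-5.8 -0.6 11.6] in target axes [-5.8 -0.6 11.6] rotvec [0.0006 0.0018 0.0002]
q [ 0.553 -0.071 -0.674  0.131 -0.762 -2.069] t 29.5
[[-0.979 -0.    -0.206]
 [-0.     1.     0.001]
 [ 0.206  0.001 -0.979]]
```

Call:
step_arm --pt "0 0 0 -2.9 -0.6 0 -0.8" --pt "0 0.0015 0 -1.5 0 5 -0.8" --pt "0 0 0 -1.4 0 6.6 -0.8" --pt "0 0 0 0 0 0 -0.8" --pt "0 0 0 0 0 0 -0.8"

```text
time_s: 30.0
tool_pos: [0.4895, 0.0359, 0.1962]
tool_rot: [-3.142, 0.226, -3.001]
force: [0.2, -0.0, 0.0]
finger_gap: 0.0177
grasp_force: 25.0
```

```bash
cat > meas.py <<'E'
from fit import *
import sys
k=sys.argv[1]
I={n:bot.grab_frame(n)[:,:,::-1].copy() for n in('scene','top')}
for n in I: cv2.imwrite(f'pics/{n}{k}.png',I[n])
o=bot.get_obs(); t,A=tip(); O,C=cradle(); print('tip cradle',(C.inv().apply(t-O)*1000).round(2),'lean deg',np.degrees((C.inv()*A).as_rotvec()).round(2),'F',C.inv().apply(o['force']).round(2))
g=I['scene'].max(2)
p0,p1=proj('scene',t+A.apply([[0,0,.0],[0,0,.1]])); ax=(p1-p0)/np.linalg.norm(p1-p0); nr=np.array([-ax[1],ax[0]])
for z in(.003,.006,.012,.018,.024,.045,.055,.065,.08):
    c=proj('scene',t+A.apply([0,0,z]))[0]; s=np.arange(-9,9.01,.75); q=(c+s[:,None]*nr).astype(np.float32)
    v=cv2.remap(g.astype(np.float32),q[:,0].reshape(1,-1),q[:,1].reshape(1,-1),cv2.INTER_CUBIC)[0]
    print(z,v.astype(int).tolist())
ds=np.array([277.1,219.22]); print('dial perp/along',(ds-p0)@nr,(ds-p0)@ax,'tip px',p0,proj('top',t))
for v in range(208,222): print(v,I['top'][v,238:256].max(1).tolist(),(I['top'][v,243:250,2].astype(int)-I['top'][v,243:250,1]).tolist())
print('scene R-G'); 
for v in range(214,223): print(v,(I['scene'][v,272:286,2].astype(int)-I['scene'][v,272:286,1]).tolist(),I['scene'][v,272:286].max(1).tolist())
E
python3 meas.py 8
```

```text
tip cradle [ 1.83  1.38 13.26] lean deg [0.02 0.02 0.01] F [-0.2  -0.79  0.1 ]
0.003 [183, 187, 194, 179, 122, 63, 75, 69, 66, 54, 79, 101, 107, 135, 109, 71, 59, 61, 57, 61, 70, 60, 60, 131, 197]
0.006 [191, 195, 201, 193, 153, 101, 55, 54, 97, 101, 104, 96, 96, 119, 104, 63, 61, 62, 58, 82, 120, 86, 120, 206, 211]
0.012 [203, 202, 203, 202, 203, 198, 202, 192, 138, 71, 46, 94, 129, 132, 115, 88, 76, 100, 112, 138, 157, 163, 188, 184, 180]
0.018 [199, 199, 199, 200, 202, 202, 201, 205, 208, 210, 217, 195, 160, 132, 111, 99, 115, 155, 177, 181, 176, 174, 171, 172, 174]
0.024 [202, 200, 199, 199, 199, 201, 201, 203, 205, 195, 178, 165, 142, 126, 111, 106, 120, 162, 179, 176, 174, 174, 174, 174, 175]
0.045 [202, 203, 205, 205, 205, 208, 178, 137, 104, 90, 91, 90, 90, 91, 91, 92, 92, 91, 91, 86, 88, 129, 178, 181, 179]
0.055 [202, 202, 200, 201, 202, 202, 174, 135, 98, 83, 85, 87, 85, 89, 90, 92, 91, 91, 91, 88, 82, 112, 159, 176, 177]
0.065 [200, 200, 202, 204, 205, 202, 178, 135, 96, 81, 78, 79, 79, 79, 78, 78, 79, 80, 80, 78, 79, 101, 132, 177, 185]
0.08 [202, 201, 200, 202, 205, 198
[... 2147 characters left out ...]
[6, 3, -1, -1, 0, -6, 16, 11, 6, 2, -5, 1, 6, 6] [140, 113, 70, 62, 60, 99, 96, 123, 112, 77, 88, 168, 189, 178]
218 [-2, 0, -1, -2, -2, -1, 47, 34, 4, 0, -1, 8, 19, 11] [68, 62, 61, 68, 69, 92, 143, 109, 61, 70, 62, 97, 184, 184]
219 [-3, -1, -1, -1, 0, 1, 39, 25, -2, -2, -2, -3, 9, 9] [91, 68, 63, 84, 90, 121, 142, 90, 61, 63, 60, 81, 122, 172]
220 [-1, -2, -2, -2, -1, -2, -2, -1, -2, -2, -1, -3, 5, 17] [59, 62, 62, 81, 84, 83, 67, 63, 63, 62, 60, 118, 123, 199]
221 [5, -1, -1, -2, -1, -2, -2, -2, -2, -1, 0, 0, 0, 15] [81, 62, 61, 61, 58, 61, 63, 64, 62, 63, 65, 66, 70, 213]
222 [15, 4, -2, -2, -1, -1, -1, -2, -1, -1, 0, -1, 0, 10] [161, 83, 58, 59, 68, 65, 64, 63, 63, 61, 68, 83, 78, 195]
```

Call:
step_arm --pt "0 0 0 -1.0 0 -0.2 -0.8" --pt "0 0 0 -0.2 0 1.0 -0.8" --pt "0 0 0 0 0 0 -0.8" --pt "0 0 0 0 0 0 -0.8" --pt "0 0 0 0 0 0 -0.8"

```text
time_s: 30.6
tool_pos: [0.4909, 0.0363, 0.1963]
tool_rot: [3.141, 0.227, -3.001]
force: [-0.6, 0.1, -1.3]
finger_gap: 0.0178
grasp_force: 25.0
```

```bash
cat > fz.py <<'E'
from h import *
O,C=cradle(); F=[]
for i in range(8):
    bot.grab_frame('top'); F.append(C.inv().apply(bot.get_obs()['force']))
t,A=tip(); o=bot.get_obs(); print('tip',(C.inv().apply(t-O)*1000).round(2),'lean',np.degrees((C.inv()*A).as_rotvec()).round(2),'F',np.mean(F,0).round(2),'sd',np.std(F,0).round(2),'M',o['moment'].round(3),'t',o['time_s'])
E
python3 fz.py
```

```text
tip [ 2.95  1.43 12.29] lean [0.03 0.   0.01] F [-0.06  0.14 -0.88] sd [0.47 0.24 0.32] M [-0.065  0.804  0.01 ] t 31.0
```

Call:
step_arm --pt "0 0 0 -0.2 0 1.0 -0.8" --pt "0 0 0 -0.1 0 0.5 -0.8" --pt "0 0 0 0 0 0 -0.8" --pt "0 0 0 0 0 0 -0.8" --pt "0 0 0 0 0 0 -0.8"

```text
time_s: 31.5
tool_pos: [0.4916, 0.0364, 0.1948]
tool_rot: [3.141, 0.227, -3.001]
force: [0.4, 0.3, -0.1]
finger_gap: 0.0179
grasp_force: 25.0
```

```bash
python3 fz.py
```

```text
tip [ 2.93  1.44 10.78] lean [0.03 0.   0.  ] F [-0.54  0.   -0.09] sd [0.57 0.5  0.56] M [-0.085  0.828 -0.005] t 31.9
```

Call:
step_arm --pt "0 0 0 -0.2 0 1.0 -0.8" --pt "0 0 0 0 0 0 -0.8" --pt "0 0 0 0 0 0 -0.8" --pt "0 0 0 0 0 0 -0.8" --pt "0 0 0 0 0 0 -0.8"

```text
time_s: 32.4
tool_pos: [0.492, 0.0364, 0.1939]
tool_rot: [3.141, 0.227, -3.001]
force: [-0.2, -0.6, 1.6]
finger_gap: 0.0177
grasp_force: 25.0
```

```bash
python3 fz.py
```

```text
tip [2.91 1.43 9.76] lean [0.03 0.   0.  ] F [-0.34  0.29  0.92] sd [0.21 0.56 0.57] M [-0.073  0.923  0.028] t 32.8
```

Call:
step_arm --pt "0 0 0 -0.2 0 1.0 -0.8" --pt "0 0 0 0 0 0 -0.8" --pt "0 0 0 0 0 0 -0.8" --pt "0 0 0 0 0 0 -0.8" --pt "0 0 0 0 0 0 -0.8"

```text
time_s: 33.3
tool_pos: [0.4924, 0.0365, 0.193]
tool_rot: [3.141, 0.227, -3.001]
force: [-0.8, -0.4, 0.9]
finger_gap: 0.0176
grasp_force: 25.0
```

```bash
python3 fz.py; python3 meas.py 9 | cut -c1-150
```

```text
tip [2.91 1.44 8.74] lean [0.03 0.   0.  ] F [-0.09  0.24  1.35] sd [0.62 0.39 0.39] M [-0.039  0.96   0.039] t 33.7
tip cradle [2.88 1.43 8.73] lean deg [0.03 0.   0.  ] F [-0.28 -0.84  0.62]
0.003 [171, 165, 171, 189, 123, 55, 63, 70, 63, 62, 57, 58, 102, 132, 98, 59, 59, 62, 61, 58, 62, 77, 78, 81, 134]
0.006 [180, 185, 184, 201, 158, 84, 59, 66, 59, 57, 49, 89, 132, 133, 103, 64, 55, 63, 60, 65, 66, 71, 80, 74, 135]
0.012 [200, 197, 202, 202, 190, 156, 105, 68, 62, 95, 102, 142, 157, 137, 109, 78, 65, 70, 65, 69, 92, 101, 112, 179, 204]
0.018 [203, 202, 201, 203, 202, 204, 202, 206, 207, 164, 116, 117, 137, 124, 102, 80, 95, 111, 162, 168, 184, 176, 177, 177, 175]
0.024 [199, 199, 199, 200, 200, 201, 201, 201, 200, 188, 180, 165, 141, 125, 109, 104, 116, 153, 170, 176, 174, 173, 173, 174, 174]
0.045 [202, 203, 204, 203, 204, 203, 170, 132, 99, 90, 89, 90, 90, 91, 91, 91, 92, 91, 91, 88, 83, 122, 169, 182, 180]
0.055 [202, 202, 201, 200, 202, 206, 173, 114, 87, 85, 85, 89, 93, 92, 91, 93, 92, 93, 92, 89, 90, 133, 171, 179, 176]
0.065 [202, 202, 203, 202, 203, 196, 161, 109, 84, 76
[... 2232 characters left out ...]
7 [6, 3, -1, -3, -2, 6, 5, 5, 3, 1, -3, 20, 12, 5] [140, 113, 70, 62, 60, 137, 140, 115, 85, 60, 64, 201, 201, 177]
218 [-2, -1, -1, -2, 0, 39, 18, 3, -1, -1, -1, 2, 19, 10] [63, 63, 60, 62, 66, 125, 124, 90, 61, 71, 62, 69, 180, 184]
219 [0, -2, -2, -1, 5, 39, 25, 0, -2, -3, -1, -1, 10, 9] [76, 70, 62, 69, 92, 127, 90, 55, 62, 61, 69, 73, 118, 171]
220 [0, -2, -1, -2, -2, 0, 0, -2, -2, -2, -1, 1, 3, 19] [62, 62, 63, 81, 85, 70, 56, 60, 63, 63, 83, 108, 105, 188]
221 [5, -2, -1, -2, -3, -2, -2, -2, -1, -1, -2, -2, 1, 21] [81, 64, 61, 61, 62, 63, 62, 60, 61, 61, 66, 66, 71, 195]
222 [15, 5, -2, -1, -1, -2, -2, -1, 0, 0, -1, -1, 0, 11] [160, 81, 56, 59, 67, 63, 62, 63, 59, 57, 77, 89, 78, 200]
```

The tip is on the dial centre. The copper end is at scene (277.2,219) against the dial centre (277.1,219.2), and at top (246.5,213) against (246.4,213.1). The force slope puts first contact at z≈10.85 mm, so I need about 0.9 mm more.

Call:
step_arm --pt "0 0 0 -0.18 0 0.88 -0.8" --pt "0 0 0 0 0 0 -0.8" --pt "0 0 0 0 0 0 -0.8" --pt "0 0 0 0 0 0 -0.8" --pt "0 0 0 0 0 0 -0.8"

```text
time_s: 34.3
tool_pos: [0.4928, 0.0365, 0.1922]
tool_rot: [3.141, 0.227, -3.001]
force: [-1.6, 0.6, 1.3]
finger_gap: 0.0178
grasp_force: 25.0
```

```bash
sed -i 's/range(8)/range(20)/' fz.py; python3 fz.py; python3 - <<'E'
from h import *
f=bot.grab_frame('top').astype(int); g=cv2.imread('pics/top6.png')[:,:,::-1].astype(int)
print('watch upper-half change',np.abs(f-g).max(2)[201:211,236:258].mean(), np.abs(np.roll(f,1,1)-g).max(2)[201:211,236:258].mean())
E
```

```text
tip [2.87 1.42 7.83] lean [0.03 0.01 0.  ] F [-0.14  0.27  1.87] sd [0.47 0.46 0.49] M [-0.093  0.987  0.01 ] t 35.3
watch upper-half change 12.313636363636364 26.163636363636364
```

```bash
python3 -c "
from workcell import bot
print(bot.finish_job())"
```

```text
the job is handed in; nothing more can be done
None
```

I handed the job in at about 35 s of the 51 s allowed: the watch is seated glass up on the grey stand against its tongue, and the pen is held square on the middle of the glass (within about 1 mm by the cameras), its tip pressed in about 3 mm as estimated from the contact force.

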